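# Load the syringe pump from its case

## Task

Load the syringe pump: open the blue case so that its lid stays open by itself, lift the pump's sprung clamp bar and turn it aside, and lay every syringe from the case into a groove of its own on the pump, either way round, with its barrel centred over the two V supports. When all of them lie there, with the bar still aside, swing the bar back over them and let it down fully so that it clamps them, and shut the case. Leave the other things on the bench where they are.

Things in the scene. Friction and masses are not known exactly. Their poses are not given: they have to be found in the camera images.
- pump: White fixed syringe pump, base plate 10 mm high. Origin on the bench, x along the grooves away from the console, z up. Three grooves at y = -28, 14, 56 mm, each of two 90-degree V supports 5 mm thick at x = +-32 mm. Console and pusher: x -113 to -70 mm, 44 mm high. 12 mm pillar (carries the bar) at x 0, y -70 mm, 90 mm high. Lock post 10 mm thick, 61 mm high at x 15.5, y 80 mm.
- channel0 (a point): groove 0 of the pump: where the middle of a seated barrel's axis lies, midway between its two V supports, 38 mm above the bench, 28 mm above the base plate (free below there); axes as the pump's
- channel1 (a point): groove 1 of the pump: where the middle of a seated barrel's axis lies, midway between its two V supports, 38 mm above the bench, 28 mm above the base plate (free below there); axes as the pump's
- channel2 (a point): groove 2 of the pump: where the middle of a seated barrel's axis lies, midway between its two V supports, 38 mm above the bench, 28 mm above the base plate (free below there); axes as the pump's
- pivot (a point): on the pillar: the vertical axis the clamp bar turns about; axes as the pump's; does not move with the bar
- clamp_lift (a joint): height of the clamp bar above its lowest position, m, 0 to 0.030. A spring always drives it down, with 7 N at 0 and 11 N at the top. At 0 the bar's underside is 45.5 mm above the bench, so it presses on seated barrels (it then reads 0 to 0.002).
- clamp_bar (a joint): turn of the clamp bar, rad: 0 (stop) across the grooves to the pump's +y; grows clockwise from above to 1.6 (stop), along the pump's +x, clear of the grooves. Turns easily, stays where left (springing down there too). To leave 0 or come back, it must be lifted at least 16 mm to pass the lock post and the barrels. Bar 14 mm wide, 12 mm high, 163 mm long.
- bar_knob (a point): a point on the axis of the upright red knob on the clamp bar (22 mm in diameter, 36 mm tall): 20 mm above the bar's top face, 16 mm below the knob's top, 75 mm from the pivot, 77.5 mm above the bench when the bar is down. Moves with the bar; its y axis points along the bar away from the pivot.
- case: base of a blue clamshell case, fixed, 124x124 mm, rim 12 mm high (10 at the sides), floor 6 mm. Origin on the bench under its centre; x from the handle side to the hinge. Three nests along x at y = -42, 0, 42 mm with V supports at x = +-32 mm; a barrel's axis in them is 34 mm above the bench, free between the supports.
- case_lid (a joint): opening angle of the case's lid, rad: 0 shut, 1.65 fully open (stop). The lid (124x124x40 mm, 0.15 kg) is hinged at the back (case's +x); let go below about 1.2 it falls shut, beyond that it falls open and stays.
- lid_hinge (a point): middle of the lid's hinge axis (along the case's y), 12 mm above the bench; does not shift
- lid_handle (a point): middle of the lid's black handle: round bar 16 mm in diameter, 40 mm long along the case's y, 22 mm in front of the lid's front wall, on two arms 13 mm either side of the middle; its free ends can be pinched from above. 147 mm from the hinge axis; 32 mm above the bench when shut. Moves with the lid.
- syringe_red: capped syringe: white barrel 18 mm in diameter, 80 mm long, red nose cap and collar, 110 mm long over all, 40 g. Origin mid-barrel on its axis; x along the barrel to the nose; finger flange 28x19x4 mm at x = -42 mm. Starts in one of the three nests of the shut case; may be absent (None).
- syringe_yellow: capped syringe: white barrel 18 mm in diameter, 80 mm long, yellow nose cap and collar, 110 mm long over all, 40 g. Origin mid-barrel on its axis; x along the barrel to the nose; finger flange 28x19x4 mm at x = -42 mm. Starts in one of the three nests of the shut case; may be absent (None).
- syringe_green: capped syringe: white barrel 18 mm in diameter, 80 mm long, green nose cap and collar, 110 mm long over all, 40 g. Origin mid-barrel on its axis; x along the barrel to the nose; finger flange 28x19x4 mm at x = -42 mm. Starts in one of the three nests of the shut case; may be absent (None).
- dish: round clear-lidded culture dish, 90 mm across, 16 mm high; bystander, to be left alone. Origin at the centre of its underside.
- timer: white bench timer with a dark dial, 43x66x62 mm; bystander, to be left alone. Origin at the centre of its underside.
- tape: yellow tape roll lying flat, 104 mm across, 19 mm high; bystander, to be left alone. Origin at the centre of its underside.

How it is judged (in metres and radians):
On the way, in this order (a step that is already met when the one before it is completed fails the run):
1. the case stands open and the clamp bar is turned aside (value of joint case_lid above 1.4 rad and value of joint clamp_bar above 1.1 rad), for 0.2 s.
2. every syringe lies in a groove of the pump while the bar is still aside (((distance between syringe_red and channel0 below 0.014 m and z of syringe_red in the frame of channel0 between -0.005 and 0.005 m and y of syringe_red in the frame of channel0 between -0.005 and 0.005 m) or (distance between syringe_red and channel1 below 0.014 m and z of syringe_red in the frame of channel1 between -0.005 and 0.005 m and y of syringe_red in the frame of channel1 between -0.005 and 0.005 m) or (distance between syringe_red and channel2 below 0.014 m and z of syringe_red in the frame of channel2 between -0.005 and 0.005 m and y of syringe_red in the frame of channel2 between -0.005 and 0.005 m)) and angle between the x axis of each of syringe_red, syringe_yellow, syringe_green and the x axis of pump, either way round below 0.12 rad and ((distance between syringe_yellow and channel0 below 0.014 m and z of syringe_yellow in the frame of channel0 between -0.005 and 0.005 m and y of syringe_yellow in the frame of channel0 between -0.005 and 0.005 m) or (distance between syringe_yellow and channel1 below 0.014 m and z of syringe_yellow in the frame of channel1 between -0.005 and 0.005 m and y of syringe_yellow in the frame of channel1 between -0.005 and 0.005 m) or (distance between syringe_yellow and channel2 below 0.014 m and z of syringe_yellow in the frame of channel2 between -0.005 and 0.005 m and y of syringe_yellow in the frame of channel2 between -0.005 and 0.005 m)) and ((distance between syringe_green and channel0 below 0.014 m and z of syringe_green in the frame of channel0 between -0.005 and 0.005 m and y of syringe_green in the frame of channel0 between -0.005 and 0.005 m) or (distance between syringe_green and channel1 below 0.014 m and z of syringe_green in the frame of channel1 between -0.005 and 0.005 m and y of syringe_green in the frame of channel1 between -0.005 and 0.005 m) or (distance between syringe_green and channel2 below 0.014 m and z of syringe_green in the frame of channel2 between -0.005 and 0.005 m and y of syringe_green in the frame of channel2 between -0.005 and 0.005 m)) and value of joint clamp_bar above 0.9 rad), for 0.2 s.
3. the bar is back over the syringes and fully down (((distance between syringe_red and channel0 below 0.014 m and z of syringe_red in the frame of channel0 between -0.005 and 0.005 m and y of syringe_red in the frame of channel0 between -0.005 and 0.005 m) or (distance between syringe_red and channel1 below 0.014 m and z of syringe_red in the frame of channel1 between -0.005 and 0.005 m and y of syringe_red in the frame of channel1 between -0.005 and 0.005 m) or (distance between syringe_red and channel2 below 0.014 m and z of syringe_red in the frame of channel2 between -0.005 and 0.005 m and y of syringe_red in the frame of channel2 between -0.005 and 0.005 m)) and angle between the x axis of each of syringe_red, syringe_yellow, syringe_green and the x axis of pump, either way round below 0.12 rad and ((distance between syringe_yellow and channel0 below 0.014 m and z of syringe_yellow in the frame of channel0 between -0.005 and 0.005 m and y of syringe_yellow in the frame of channel0 between -0.005 and 0.005 m) or (distance between syringe_yellow and channel1 below 0.014 m and z of syringe_yellow in the frame of channel1 between -0.005 and 0.005 m and y of syringe_yellow in the frame of channel1 between -0.005 and 0.005 m) or (distance between syringe_yellow and channel2 below 0.014 m and z of syringe_yellow in the frame of channel2 between -0.005 and 0.005 m and y of syringe_yellow in the frame of channel2 between -0.005 and 0.005 m)) and ((distance between syringe_green and channel0 below 0.014 m and z of syringe_green in the frame of channel0 between -0.005 and 0.005 m and y of syringe_green in the frame of channel0 between -0.005 and 0.005 m) or (distance between syringe_green and channel1 below 0.014 m and z of syringe_green in the frame of channel1 between -0.005 and 0.005 m and y of syringe_green in the frame of channel1 between -0.005 and 0.005 m) or (distance between syringe_green and channel2 below 0.014 m and z of syringe_green in the frame of channel2 between -0.005 and 0.005 m and y of syringe_green in the frame of channel2 between -0.005 and 0.005 m)) and value of joint clamp_lift below 0.005 m and value of joint clamp_bar below 0.06 rad), for 0.2 s.
At the end, for the whole second after the job is handed in: Every syringe present rests in a pump groove, either way round: barrel middle within 14 mm of the groove point, 5 mm sideways and in height, 0.12 rad in direction. Clamp bar turn below 0.06 rad and less than 5 mm up; case lid below 0.06 rad (all of step 3 and value of joint case_lid below 0.06 rad and linear speed of each of syringe_red, syringe_yellow, syringe_green below 0.02 m/s); the robot touches nothing.
It fails at once if the dish is pushed away or overturned (distance of dish from where it was at the start of the episode above 0.03 m or angle between dish's own z axis and vertical above 0.5 rad).
It fails at once if the timer is pushed away or overturned (distance of timer from where it was at the start of the episode above 0.03 m or angle between timer's own z axis and vertical above 0.5 rad).
It fails at once if the tape is pushed away or overturned (distance of tape from where it was at the start of the episode above 0.03 m or angle between tape's own z axis and vertical above 0.5 rad).
Of syringe_red, syringe_yellow, syringe_green only 2 to 3 are there at a start; the rules pass over those that are not, and their reading is None.
At some moment in a run one of syringe_red, syringe_yellow, syringe_green may be knocked a few centimetres aside while the robot is not near it.
Once in a run the grip may slacken for a moment while it holds something.
It also fails if it takes over 210 s, if anything falls off the work surface, if the arm or the gripper's body presses on something with over 40 N, if the wrist force passes 120 N, or if a joint passes its speed limit or range.

## Robot

A 6-joint arm with a two-finger parallel gripper is mounted at the origin on a cart in front of the work surface, level with it; the furniture and walls round the work are solid. World frame = base frame: x ahead of the robot, y to its left, z up, the work surface at z = 0. Lengths are in mm, angles in rad, forces in N, time in s.
With the tool pointing down it reaches from about 350 to 775 mm from the base axis. Payload 7.3 kg.
Tool frame: the origin (TCP) lies at the very end of the fingers, on their centre line; the grasp point (between the pads) lies 19 mm behind it; z points along the fingers, y is the line along which they close (so a half turn about z gives the same grasp; the last joint's range is limited). The gripper opens to 92 mm and grips with 3 to 60 N. Pads are 19 mm wide; open, the fingers measure 130 mm over their backs; the gripper's body (75 mm by 190 mm) begins 47 mm behind the grasp point.
Start: joints at [-1.411, 0.342, 1.524, -0, 1.275, -0.146], TCP at [158.077, -500.656, 226.741] pointing down, gripper open.
Joint ranges: [-2.53, 2.53], [-0.77, 2.02], [0.04, 2.7], [-1, 4.14], [0.28, 2.66], [-3.11, 3.11]. Speed limits (rad/s): [2.57, 2.57, 3.14, 3.14, 3.14, 3.14].

## Interface

Orientations are given as [roll, pitch, yaw] about the fixed x, y, z axes, in that order (R = Rz(yaw) Ry(pitch) Rx(roll)).
In Python, from plant import bot gives the robot as it stands.
- The arm moves only by the tool jog_arm, never from a script. Its argument "targets" is a list of rows, each an object with "xyz": the shift along the tool's x, y, z as a fraction of full scale, a list of three; "spin": the turn about the tool's z as a fraction of full scale. In form: [{"xyz": [x, y, z], "spin": spin}, ...]. A call has exactly 10 rows; each row shifts and turns the commanded pose from where the row before left it, along the tool's axes as they then stand; what a row does not reach is not made up. Full scale, the value 1, is 80 mm for a shift and 0.1 rad for a turn. A row lasts 1/8 s, in which the tool goes at most 62.5 mm and 10.7 degrees, less where a joint would pass 70% of its speed; a pose out of reach is approached as far as the arm can. A call with a number of a shift or a turn outside -1 to 1 is refused whole. A call with a gripper value outside its range is refused whole. "gripper" is the opening in per cent of the stroke, from 0 (shut) to 100 (fully open), set as the call begins (left out, the last holds). The fingers move at their own pace and stop on an object; the grip force is fixed at half the most. Time passes only in rows, so rows that do not move let the fingers close, or fill a call up. It gives the time, the measured TCP pose, the force, the opening and the grip force at its end, in the units of the state.
- bot.get_obs(): the state, without advancing time (a new reading comes with each control period).
- bot.capture(name): name is "side" or "top" or "wrist"; returns the picture (480x640x3 uint8, blue, green, red); there is no depth.
- bot.get_calibration(name): a dict with "vfov" (degrees; the focal length in pixels is half the picture's height over the tangent of half this angle, whatever the lens; pixels are square), "cx", "cy" (the principal point, pixels), "k1" (the pictures are not rectified: a ray, as slopes to the right and down, at radius r is drawn at 1 + k1 r^2 times it, then the intrinsics apply), "eye" and "rotation" of the camera in the world. Camera axes: x right, y down, z forward; pixel columns grow to the right and rows downward; lengths in mm; the calibration is good to about 2 mm. A picture is of the moment at which its call begins: read the wrist's pose just before it. get_calibration takes no time and is no camera call; for the wrist camera it gives the pose at the moment of the call.
- bot.close_job(): hands the job in; it is judged then, once.
The state is a dict: "time": time; "joint_positions": joint angles; "dq": joint speeds; "tau": joint torques, N m; "tool_pos": TCP position; "tcp_rot": TCP orientation; "contact_force": force on the tool from outside, world axes, zero at the start; "moment": the same for the moment, N m; "grip_width": finger opening in mm; "finger_force": force on a finger pad.
Only numpy, scipy, OpenCV 4.12 (cv2) and the standard library are available. Lean on these libraries where they do the work, as an engineer would, in place of code of your own. Each camera call takes 0.05 s, during which the arm holds its last target. There are 200 camera calls.

## Working session

There is one attempt and no reset: what is moved stays moved. The work goes in short steps, Python scripts to look and compute and a tool call to move; the robot and the scene stay as the last step left them, time stands still between calls to the robot, and variables do not carry over. Pictures are saved under pics/ and viewed, at most 16 in all, crops included, and the job is handed in when it is done.

Besides the shell and the picture viewer there is one more tool, called after "Request:" as name(argument=value, ...) on one line, values as JSON. jog_arm: Moves the arm, as the interface text tells. Shift numbers are shares of 80 mm and turn numbers shares of 0.1 rad, none past 1 either way. Its arguments: {"type":"object","properties":{"targets":{"type":"array","items":{"type":"object","properties":{"xyz":{"type":"array","items":{"type":"number"}},"spin":{"type":"number"}}}},"gripper":{"type":"number"}},"required":["targets"]}

```bash
ls; mkdir -p pics
cat > h.py <<'E'
import numpy as np, cv2
from plant import bot
def cap(n,name):
    c=bot.get_calibration(n); im=bot.capture(n); cv2.imwrite(f'pics/{name}.png',im); return im,c
def ray(c,u,v):
    f=240/np.tan(np.radians(c['vfov'])/2)
    d=np.array([(u-c['cx'])/f,(v-c['cy'])/f]); r=np.linalg.norm(d); s=r
    for _ in range(20): s=r/(1+c['k1']*s*s)
    d=d*(s/r if r>0 else 1)
    return np.array(c['eye']),np.array(c['rotation'])@np.array([d[0],d[1],1])
def plane(c,u,v,z):
    e,d=ray(c,u,v); return e+d*(z-e[2])/d[2]
def proj(c,p):
    f=240/np.tan(np.radians(c['vfov'])/2)
    q=np.array(c['rotation']).T@(np.array(p,float)-np.array(c['eye'])); x=q[:2]/q[2]; x=x*(1+c['k1']*(x@x))
    return x*f+[c['cx'],c['cy']]
E
python3 - <<'E'
from h import *
for n in ['top','side','wrist']:
    im,c=cap(n,n+'0'); print(n,c)
print(bot.get_obs())
E
```

```text
pics
top {'vfov': 44.22176479763483, 'cx': 329.42937963990863, 'cy': 231.96151600147175, 'k1': -0.1116534746418652, 'eye': array([ 427.92002225,  362.49723243, 1358.22203971]), 'rotation': array([-3.03821192e+00,  1.06049384e-03, -1.57015349e+00])}
side {'vfov': 53.88200938707832, 'cx': 322.47470112596983, 'cy': 241.5513195378582, 'k1': -0.06744879356064751, 'eye': array([ 563.82909926, -321.57397283,  583.00915267]), 'rotation': array([-2.17796682,  0.0023886 ,  0.01732463])}
wrist {'vfov': 66.67584180272735, 'cx': 317.60998516708173, 'cy': 237.82616814943725, 'k1': -0.02199458896159523, 'eye': array([ 236.84931037, -476.02394844,  383.56174376]), 'rotation': array([ 2.83499733e+00,  1.48842191e-03, -1.26588409e+00])}
{'time': 0.15, 'joint_positions': array([-1.41098633e+00,  3.42594027e-01,  1.52475065e+00,  1.47587935e-05,
        1.27535836e+00, -1.46022657e-01]), 'dq': array([ 0.00110088, -0.00224053, -0.00393009,  0.00038406,  0.00091266,
        0.00089412]), 'tau': array([ 7.40068408e-04, -4.31470299e+01, -2.44352478e+01,  7.18734716e-02,
        5.37745957e-02, -8.35261699e-05]), 'tool_pos': array([ 158.04163925, -500.3644423 ,  226.20471021]), 'tcp_rot': array([-3.14049614e+00, -1.75530108e-04,  3.05828254e-01]), 'contact_force': array([-0.16203121, -0.16009055, -0.22672597]), 'moment': array([-0.01583834,  0.02116182,  0.01421402]), 'finger_force': 0.0, 'grip_width': 91.86840190201063}
```

Rotations are rpy; fix the helper.

Run:
```python
s=open('h.py').read()
s=s.replace("import numpy as np, cv2","import numpy as np, cv2\nfrom scipy.spatial.transform import Rotation as Ro")
s=s.replace("np.array(c['rotation'])","Ro.from_euler('xyz',c['rotation']).as_matrix()")
open('h.py','w').write(s)
```

```text
(no output)
```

View pics/top0.png

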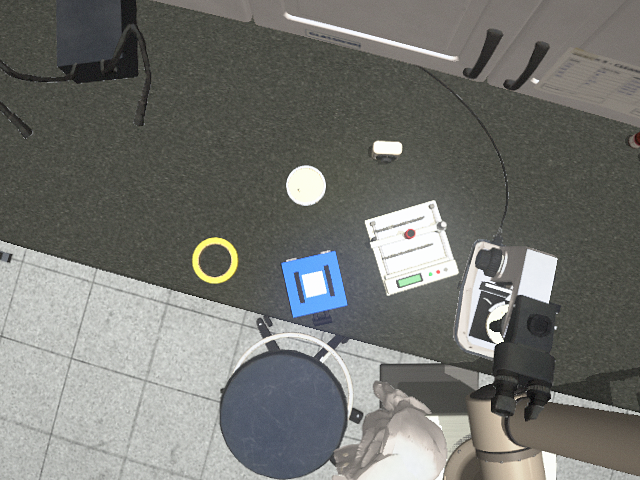

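View pics/side0.png

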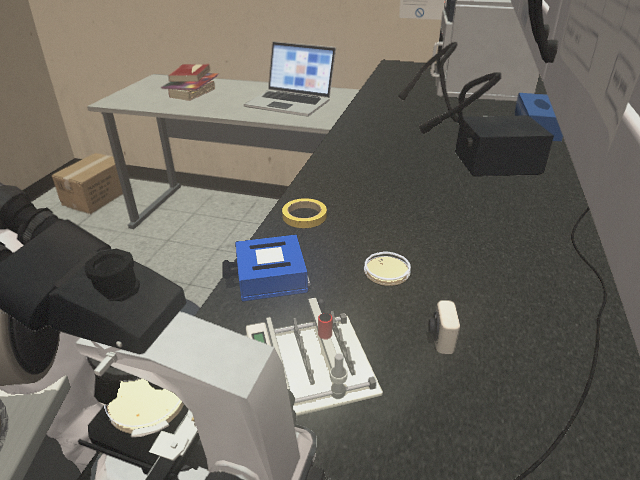

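Top view: blue case around (315,285) with its handle at (320,320) facing the robot. The pump is around (410,250) with console down, pillar at (442,225), knob at (409,234) and lock post at (373,240). Dish (306,186), timer (386,150), tape (215,260). The side view agrees: the bar lies across the grooves and the lid is shut.

```bash
cat >> h.py <<'E'
def blobs(im,lo,hi,amin=30):
    m=cv2.inRange(cv2.cvtColor(im,cv2.COLOR_BGR2HSV),lo,hi)
    n,l,s,ce=cv2.connectedComponentsWithStats(m)
    return m,[(s[i][4],s[i][:4],ce[i]) for i in range(1,n) if s[i][4]>=amin]
E
python3 - <<'E'
from h import *
c=bot.get_calibration('top'); im=cv2.imread('pics/top0.png')
for n,u,v,z in [('scopeTL',470,243,100),('scopeBL',458,350,20),('scopeTR',555,255,200),('tape',215,260,10),('dish',306,186,16),('timer',386,150,50),('pillar',442,225,90),('post',373,240,61),('knob',409,234,90),('base cL',388,292,10),('base cR',458,272,10),('far L',366,215,10),('farR',434,202,10),('console',415,280,44),('edge1',200,285,0),('edge2',455,370,0)]:
    print(n,plane(c,u,v,z).round(0))
m,b=blobs(im,(105,120,80),(125,255,255),300)
for a in b: print(a)
m2=np.zeros_like(m); m2[220:340,260:370]=m[220:340,260:370]
r=cv2.minAreaRect(cv2.findNonZero(m2)); print(r)
for p in cv2.boxPoints(r): print(p,plane(c,*p,52).round(1))
cc=plane(c,*r[0],52);print(cc)
cv2.imwrite('pics/crop.png',cv2.resize(im[185:335,265:475],None,fx=3.8,fy=3.8,interpolation=cv2.INTER_CUBIC))
E
```

```text
scopeTL [535.  62. 100.]
scopeBL [300.  74.  20.]
scopeTR [502. -87. 200.]
tape [503. 626.  10.]
dish [674. 418.  16.]
timer [750. 236.  50.]
pillar [575. 120.  90.]
post [545. 268.  61.]
knob [555. 192.  90.]
base cL [431. 231.  10.]
base cR [476.  69.  10.]
far L [607. 280.  10.]
farR [638. 122.  10.]
console [457. 174.  44.]
edge1 [446. 662.   0.]
edge2 [252.  77.   0.]
(np.int32(2386), array([281, 251,  67,  67], dtype=int32), array([313.81517184, 283.90276614]))
((313.7278747558594, 283.9027404785156), (56.779327392578125, 56.33607864379883), 77.19573211669922)
[279.96854 262.4617 ] [495.5 473.4  52. ]
[334.90372 249.97641] [523.3 351.8  52. ]
[347.4872  305.34378] [401.2 324.2  52. ]
[292.55203 317.82907] [373.8 444.8  52. ]
[448.27120107 398.51912242  52.        ]
```

View pics/crop.png

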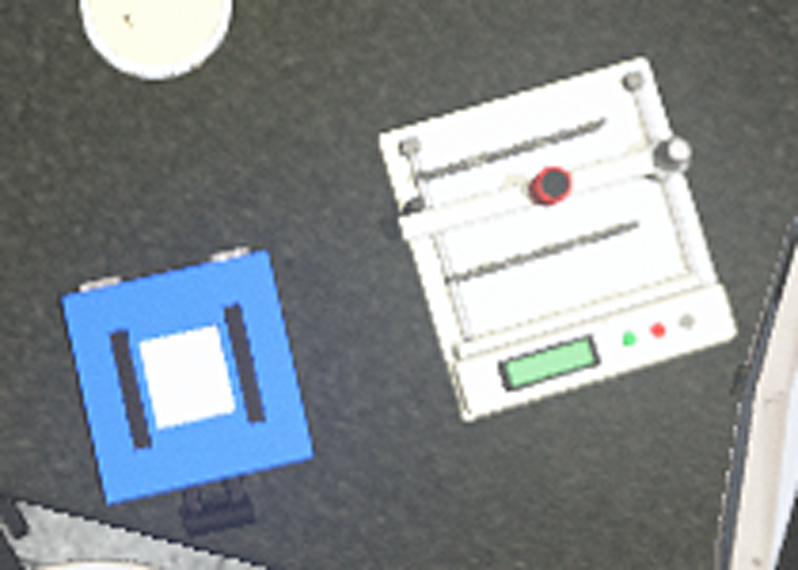

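Crop: lid top is blue with corners at (63,297), (268,252), (313,457), (107,502), and the handle is at (218,508). The knob is at (551,185), the pillar at (672,155), and the bar lies across to (402,225). I need the microscope's height before sweeping the arm past it.

```bash
cat >> h.py <<'E'
def tri(c1,p1,c2,p2):
    a,d=ray(c1,*p1); b,e=ray(c2,*p2); d/=np.linalg.norm(d); e/=np.linalg.norm(e)
    s=np.linalg.lstsq(np.stack([d,-e],1),b-a,rcond=None)[0]; P=a+s[0]*d;Q=b+s[1]*e
    return (P+Q)/2,np.linalg.norm(P-Q)
E
python3 - <<'E'
from h import *
t=bot.get_calibration('top');s=bot.get_calibration('side')
for n,a,b in [('knob scope',(540,324),(112,262)),('eyep',(505,405),(8,200)),('head R corner',(554,257),(272,362)),('head l',(556,305),(183,290)),('pumpknob',(409.5,233.5),(325,315)),('pillar',(442,226),(337,357))]:
    print(n,[np.round(x) for x in tri(t,a,s,b)])
print(proj(t,[0,0,0]),proj(t,[158,-500,226]))
E
```

```text
knob scope [array([374.,  -2., 338.]), np.float64(1.0)]
eyep [array([241.,  69., 359.]), np.float64(5.0)]
head R corner [array([505., -55., 271.]), np.float64(22.0)]
head l [array([423., -30., 328.]), np.float64(38.0)]
pumpknob [array([557., 191.,  94.]), np.float64(2.0)]
pillar [array([574., 119.,  84.]), np.float64(2.0)]
[489.00044863 480.31239498] [755.72639995 422.40882974]
```

Request:
jog_arm(targets=[{"xyz":[0,0,-0.6]},{"xyz":[0,0,-0.6]},{"xyz":[0,0,-0.6]},{"xyz":[0,0,-0.6]},{"xyz":[0,0,-0.6]},{"xyz":[0.6,-0.22,0]},{"xyz":[0.6,-0.22,0]},{"xyz":[0.6,-0.22,0]},{"xyz":[0.6,-0.22,0]},{"xyz":[0.6,-0.22,0]}])

```text
invalid input
```

Request:
jog_arm(targets=[{"xyz":[0,0,-0.6],"spin":0},{"xyz":[0,0,-0.6],"spin":0},{"xyz":[0,0,-0.6],"spin":0},{"xyz":[0,0,-0.6],"spin":0},{"xyz":[0,0,-0.6],"spin":0},{"xyz":[0.6,-0.22,0],"spin":0},{"xyz":[0.6,-0.22,0],"spin":0},{"xyz":[0.6,-0.22,0],"spin":0},{"xyz":[0.6,-0.22,0],"spin":0},{"xyz":[0.6,-0.22,0],"spin":0}], gripper=100)

```text
time: 1.4
tool_pos: [361.5, -343.2, 466.5]
tcp_rot: [-3.141, 0.0, 0.306]
contact_force: [0.6, 0.3, 0.4]
grip_width: 91.7
finger_force: 0.0
```

Request:
jog_arm(targets=[{"xyz":[0.54,-0.47,0],"spin":0},{"xyz":[0.54,-0.47,0],"spin":0},{"xyz":[0.54,-0.47,0],"spin":0},{"xyz":[0.54,-0.47,0],"spin":0},{"xyz":[0.54,-0.47,0],"spin":0},{"xyz":[0.13,-0.74,0],"spin":0},{"xyz":[0.13,-0.74,0],"spin":0},{"xyz":[0.13,-0.74,0],"spin":0},{"xyz":[0.13,-0.74,0],"spin":0},{"xyz":[0.13,-0.74,0],"spin":0}], gripper=100)

```text
time: 2.65
tool_pos: [469.7, 199.6, 466.5]
tcp_rot: [3.141, 0.0, 0.306]
contact_force: [1.0, 0.2, -0.2]
grip_width: 91.7
finger_force: 0.0
```

Run:
```python
from h import *
im,c=cap('wrist','w1'); print(c['eye'])
for p in [(320,240),(0,0),(640,0),(640,480),(0,480)]: print(p,plane(c,*p,40).round(0))
```

```text
[548.5041325  224.10529172 623.9038644 ]
(320, 240) [369. 164.  40.]
(0, 0) [575. 707.  40.]
(640, 0) [ 849. -163.   40.]
(640, 480) [  51. -678.   40.]
(0, 480) [-373.  668.   40.]
```

View pics/w1.png

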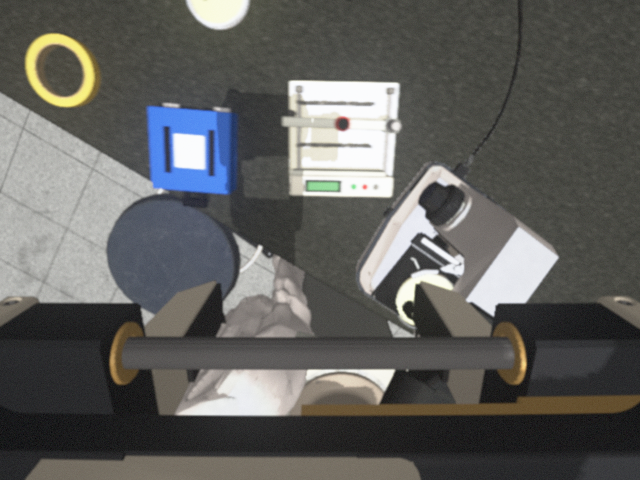

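Wrist view: case around (192,150) with handle at (195,200), pump around (343,140) with knob at (342,123) and pillar at (394,126). I'll measure from this frame.

Run:
```python
from h import *
im=cv2.imread('pics/w1.png'); c=bot.get_calibration('wrist')
m,b=blobs(im,(105,140,60),(125,255,255),300)
m2=np.zeros_like(m); m2[90:200,130:250]=m[90:200,130:250]
cnt=max(cv2.findContours(m2,0,2)[0],key=cv2.contourArea)
ap=cv2.approxPolyDP(cv2.convexHull(cnt),3,True)[:,0]
for p in ap: print(p,plane(c,*map(float,p),52).round(1))
r=cv2.minAreaRect(cnt);print(r)
m,b=blobs(im,(0,120,60),(8,255,255),15)
for a in b:print('red',a[0],a[2],plane(c,*a[2],92).round(1))
# pump white
m,b=blobs(im,(0,0,140),(179,70,255),500)
for a in b:print('w',a)
g=cv2.resize(im[70:210,130:410],None,fx=2.85,fy=2.85,interpolation=cv2.INTER_CUBIC);cv2.imwrite('pics/w1c.png',g)
```

```text
[148 106] [491.5 480.4  52. ]
[234 114] [519.2 355.1  52. ]
[235 187] [413.3 327.   52. ]
[228 193] [400.6 335.3  52. ]
[155 187] [374.4 448.2  52. ]
[150 170] [398.5 460.6  52. ]
((190.95822143554688, 149.54849243164062), (89.29946899414062, 86.07040405273438), 0.9391909241676331)
w (np.int32(1455), array([186,   0,  64,  30], dtype=int32), array([218.31408935,  12.07560137]))
w (np.int32(11856), array([282,  80, 120, 118], dtype=int32), array([342.79613698, 136.82869433]))
w (np.int32(21231), array([  0,  93, 166, 210], dtype=int32), array([ 57.889407  , 210.95308747]))
w (np.int32(1063), array([173, 133,  32,  37], dtype=int32), array([188.78927563, 150.84289746]))
w (np.int32(5491), array([359, 165, 109, 163], dtype=int32), array([411.55727554, 245.74030231]))
w (np.int32(4271), array([465, 221,  94,  95], dtype=int32), array([513.83516741, 271.26176539]))
w (np.int32(2930), array([223, 234,  87,  91], dtype=int32), array([263.01569966, 281.77645051]))
w (np.int32(6969), array([175, 369, 220,  47], dtype=int32), array([275.73123834, 389.88004018]))
```

View pics/w1c.png

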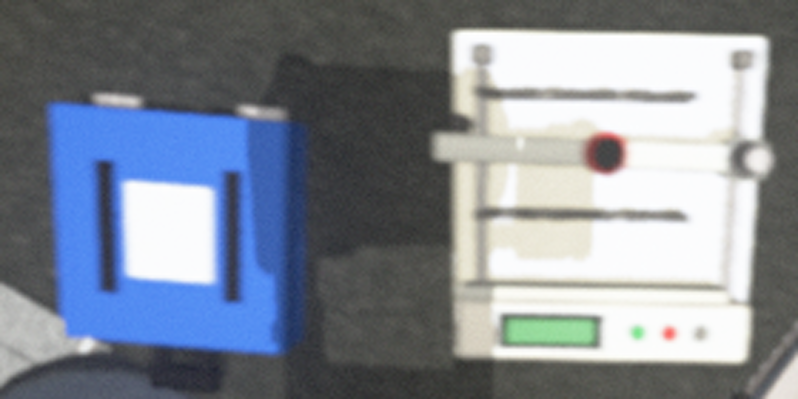

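Request:
jog_arm(targets=[{"xyz":[-0.114,-0.314,0.34],"spin":0},{"xyz":[-0.114,-0.314,0.34],"spin":0},{"xyz":[-0.114,-0.314,0.34],"spin":0},{"xyz":[-0.114,-0.314,0.34],"spin":0},{"xyz":[-0.114,-0.314,0.34],"spin":0},{"xyz":[-0.114,-0.314,0.34],"spin":0},{"xyz":[-0.114,-0.314,0.34],"spin":0},{"xyz":[-0.114,-0.314,0.34],"spin":0},{"xyz":[0,0,0],"spin":0.8},{"xyz":[0,0,0],"spin":0}], gripper=100)

```text
time: 3.95
tool_pos: [340.0, 367.3, 248.7]
tcp_rot: [3.141, 0.001, 0.227]
contact_force: [1.1, -0.3, -0.0]
grip_width: 92.0
finger_force: 0.0
```

Run:
```python
from h import *
im,c=cap('wrist','w2'); print(c['eye'],bot.get_obs()['tool_pos'])
```

```text
[420.65878055 385.68715738 406.03588787] [340.38887816 367.31125465 249.06390322]
```

View pics/w2.png

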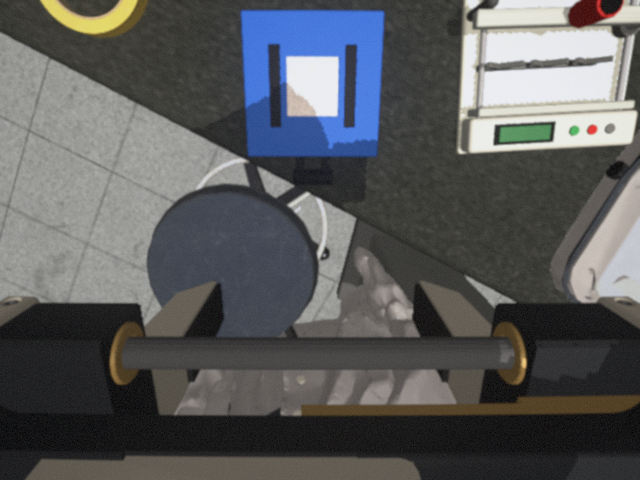

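Lid corners at (241,11), (384,11), (378,157), (248,156); handle at (313,176).

Run:
```python
from h import *
c=bot.get_calibration('wrist')
P=[plane(c,*p,52) for p in [(241,11),(384,11),(378,157),(248,156)]]
for p in P: print(p.round(1))
print(np.mean(P,0), plane(c,313,176,36))
for a,b in [(3,0),(2,1)]: d=P[b]-P[a];print(np.arctan2(d[1],d[0]))
for a,b in [(1,0),(2,3)]: d=P[b]-P[a];print(np.arctan2(-d[0],d[1]))
```

```text
[495.7 470.3  52. ]
[523.2 350.7  52. ]
[403.2 322.4  52. ]
[376.3 443.4  52. ]
[449.57140826 396.69157302  52.        ] [369.35925409 378.49228761  36.        ]
0.22161861050535198
0.23157699164989895
0.2261503372772692
0.21881574292427147
```

Request:
jog_arm(targets=[{"xyz":[0.37,-0.06,0],"spin":0},{"xyz":[0,0,0.5],"spin":0},{"xyz":[0,0,0.5],"spin":0},{"xyz":[0,0,0.5],"spin":0},{"xyz":[0,0,0.5],"spin":0},{"xyz":[0,0,0.4],"spin":0},{"xyz":[0,0,0.3],"spin":0},{"xyz":[0,0,0.16],"spin":0},{"xyz":[0,0,0],"spin":0},{"xyz":[0,0,0],"spin":0}], gripper=100)

```text
time: 5.25
tool_pos: [368.7, 379.1, 21.3]
tcp_rot: [-3.141, -0.002, 0.226]
contact_force: [-0.1, -0.4, 0.1]
grip_width: 91.9
finger_force: 0.0
```

Request:
jog_arm(targets=[{"xyz":[0,0,0],"spin":0},{"xyz":[0,0,0],"spin":0},{"xyz":[0,0,0],"spin":0},{"xyz":[0,0,0],"spin":0},{"xyz":[0,0,0],"spin":0},{"xyz":[0,0,0],"spin":0},{"xyz":[0,0,0],"spin":0},{"xyz":[0,0,0],"spin":0},{"xyz":[0,0,0],"spin":0},{"xyz":[0,0,0],"spin":0}], gripper=20)

```text
time: 6.5
tool_pos: [367.9, 379.1, 20.3]
tcp_rot: [-3.141, -0.0, 0.226]
contact_force: [-2.0, 4.4, -0.1]
grip_width: 39.6
finger_force: 30.0
```

Request:
jog_arm(targets=[{"xyz":[0.034,0,-0.18],"spin":0},{"xyz":[0.052,0,-0.176],"spin":0},{"xyz":[0.069,0,-0.17],"spin":0},{"xyz":[0.086,0,-0.162],"spin":0},{"xyz":[0.102,0,-0.153],"spin":0},{"xyz":[0.116,0,-0.142],"spin":0},{"xyz":[0.13,0,-0.13],"spin":0},{"xyz":[0.142,0,-0.116],"spin":0},{"xyz":[0.153,0,-0.101],"spin":0},{"xyz":[0.163,0,-0.086],"spin":0}], gripper=20)

```text
time: 7.75
tool_pos: [449.5, 397.5, 133.7]
tcp_rot: [3.142, 0.002, 0.226]
contact_force: [-1.3, 4.0, -3.2]
grip_width: 39.5
finger_force: 30.0
```

Request:
jog_arm(targets=[{"xyz":[0.17,0,-0.069],"spin":0},{"xyz":[0.176,0,-0.052],"spin":0},{"xyz":[0.181,0,-0.034],"spin":0},{"xyz":[0.183,0,-0.015],"spin":0},{"xyz":[0.184,0,0.003],"spin":0},{"xyz":[0,0,0],"spin":0},{"xyz":[0,0,0],"spin":0},{"xyz":[0,0,0],"spin":0},{"xyz":[0,0,0],"spin":0},{"xyz":[0,0,0],"spin":0}], gripper=20)

```text
time: 9.0
tool_pos: [519.4, 413.4, 147.3]
tcp_rot: [3.141, -0.001, 0.226]
contact_force: [-0.3, 3.1, 6.4]
grip_width: 39.8
finger_force: 30.0
```

Request:
jog_arm(targets=[{"xyz":[0,0,0],"spin":0},{"xyz":[0,0,0],"spin":0},{"xyz":[0,0,0],"spin":0},{"xyz":[0,0,0],"spin":0},{"xyz":[0,0,0],"spin":0},{"xyz":[0,0,-0.4],"spin":0},{"xyz":[0,0,-0.5],"spin":0},{"xyz":[0,0,-0.5],"spin":0},{"xyz":[0,0,-0.5],"spin":0},{"xyz":[0,0,0],"spin":0}], gripper=100)

```text
time: 10.25
tool_pos: [520.4, 414.2, 303.2]
tcp_rot: [-3.139, -0.007, 0.226]
contact_force: [-1.0, -0.1, -0.9]
grip_width: 91.8
finger_force: 0.0
```

Request:
jog_arm(targets=[{"xyz":[-0.236,0.523,0.1],"spin":0},{"xyz":[-0.236,0.523,0.1],"spin":0},{"xyz":[-0.236,0.523,0.1],"spin":0},{"xyz":[-0.236,0.523,0.1],"spin":0},{"xyz":[-0.236,0.523,0.1],"spin":0},{"xyz":[0,0,0],"spin":0},{"xyz":[0,0,0],"spin":0},{"xyz":[0,0,0],"spin":0},{"xyz":[0,0,0],"spin":0},{"xyz":[0,0,0],"spin":0}], gripper=100)

```text
time: 11.5
tool_pos: [474.2, 189.0, 258.8]
tcp_rot: [3.142, 0.0, 0.227]
contact_force: [0.0, 0.4, 0.1]
grip_width: 91.7
finger_force: 0.0
```

Run:
```python
from h import *
im,c=cap('wrist','w3'); print(c['eye'],bot.get_obs()['tool_pos'])
t,_=cap('top','t3')
cv2.imwrite('pics/w3v.png',np.vstack([im[:300],cv2.resize(t[190:340,230:470],(640,400))[:300]]))
```

```text
[554.70664061 207.20754607 416.22188092] [474.17744241 188.87442503 258.80885803]
```

View pics/w3v.png

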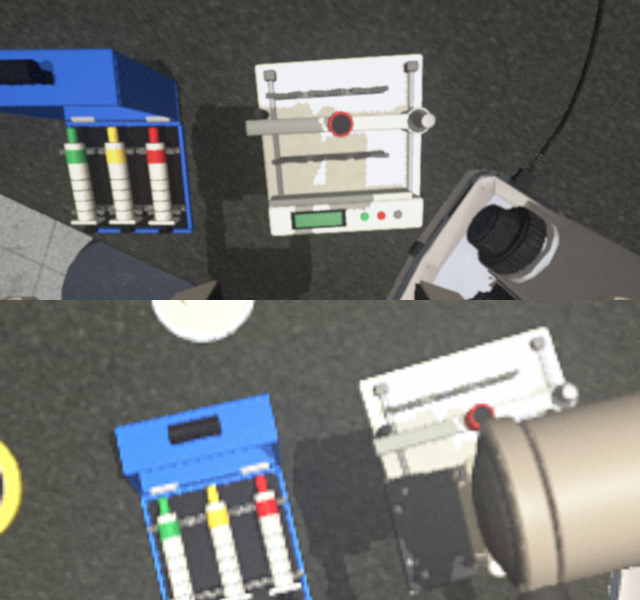

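Lid stands open, with green (75,180), yellow (118,180) and red (157,180) syringes, noses toward the hinge. Pump in the wrist picture: base far corners (257,66) and (423,55), console front corners (273,235) and (422,227), knob top (341,123), pillar top (424,120).

Run:
```python
from h import *
c=bot.get_calibration('wrist')
P={}
for n,u,v,z in [('fL',257,66,10),('fR',423,55,10),('cL',273,235,44),('cR',422,227,44),('knob',341,122.5,93.5),('pil',425,120,90)]:
    P[n]=plane(c,u,v,z); print(n,P[n].round(1))
for a,b in [('cL','fL'),('cR','fR')]: d=P[b]-P[a];print(np.arctan2(d[1],d[0]))
for a,b in [('fR','fL'),('cR','cL'),('pil','knob')]: d=P[b]-P[a];print(np.arctan2(-d[0],d[1]),np.hypot(*d[:2]))
# syringe caps: nose collar centres at z34
for n,u,v in [('g',75,155),('y',117,155),('r',156,155),('gF',84,222),('yF',121,222),('rF',159,221)]: print(n,plane(c,u,v,40).round(1))
```

```text
fL [594.8 279.7  10. ]
fR [642.8 117.5  10. ]
cL [432.1 227.8  44. ]
cR [476.3  75.2  44. ]
knob [559.1 187.7  93.5]
pil [577.3 118.   90. ]
0.30903570520028945
0.2485405674469453
0.2874515496494621 169.16020706203747
0.2815165402261403 158.79469043370057
0.25623806877733174 72.00483191592508
g [469.5 441.3  40. ]
y [479.  398.9  40. ]
r [487.7 359.8  40. ]
gF [399.6 429.6  40. ]
yF [408.6 390.2  40. ]
rF [418.9 350.1  40. ]
```

Request:
jog_arm(targets=[{"xyz":[0,0,0],"spin":-0.45},{"xyz":[0.5,0.14,0],"spin":0},{"xyz":[0.51,0.14,0],"spin":0},{"xyz":[0,0,0.5],"spin":0},{"xyz":[0,0,0.5],"spin":0},{"xyz":[0,0,0.5],"spin":0},{"xyz":[0,0,0.5],"spin":0},{"xyz":[0,0,0.3],"spin":0},{"xyz":[0,0,0.14],"spin":0},{"xyz":[0,0,0],"spin":0}], gripper=60)

```text
time: 12.85
tool_pos: [557.9, 188.5, 63.5]
tcp_rot: [3.142, 0.001, 0.271]
contact_force: [-0.5, -0.1, 0.3]
grip_width: 54.8
finger_force: 0.0
```

Request:
jog_arm(targets=[{"xyz":[0,0,0],"spin":0},{"xyz":[0,0,0],"spin":0},{"xyz":[0,0,0],"spin":0},{"xyz":[0,0,0],"spin":0},{"xyz":[0,0,0],"spin":0},{"xyz":[0,0,0],"spin":0},{"xyz":[0,0,0],"spin":0},{"xyz":[0,0,0],"spin":0},{"xyz":[0,0,0],"spin":0},{"xyz":[0,0,0],"spin":0}], gripper=10)

```text
time: 14.1
tool_pos: [558.2, 188.4, 63.9]
tcp_rot: [3.141, -0.0, 0.271]
contact_force: [0.7, -0.8, 3.1]
grip_width: 21.6
finger_force: 30.0
```

Request:
jog_arm(targets=[{"xyz":[0,0,-0.1],"spin":0},{"xyz":[0,0,-0.1],"spin":0},{"xyz":[0,0,-0.1],"spin":0},{"xyz":[0,0,0],"spin":0},{"xyz":[0.14,0.011,0],"spin":0},{"xyz":[0.137,0.031,0],"spin":0},{"xyz":[0.131,0.052,0],"spin":0},{"xyz":[0.122,0.07,0],"spin":0},{"xyz":[0.11,0.088,0],"spin":0},{"xyz":[0.095,0.103,0],"spin":0}], gripper=10)

```text
time: 15.35
tool_pos: [624.1, 181.9, 88.2]
tcp_rot: [-3.135, -0.007, 0.271]
contact_force: [5.0, 17.9, -10.9]
grip_width: 21.0
finger_force: 30.0
```

Request:
jog_arm(targets=[{"xyz":[0,0,0],"spin":0},{"xyz":[0,0,0],"spin":0},{"xyz":[0,0,0],"spin":0},{"xyz":[0,0,0],"spin":0},{"xyz":[0,0,0],"spin":0},{"xyz":[0,0,0],"spin":0},{"xyz":[0,0,0],"spin":0},{"xyz":[0,0,0],"spin":0},{"xyz":[0,0,0],"spin":0},{"xyz":[0,0,0],"spin":0}], gripper=10)

```text
time: 16.6
tool_pos: [625.3, 181.5, 88.9]
tcp_rot: [-3.137, -0.01, 0.271]
contact_force: [7.4, 14.3, -10.3]
grip_width: 21.3
finger_force: 30.0
```

Request:
jog_arm(targets=[{"xyz":[0.052,0.06,0],"spin":0},{"xyz":[0.05,0.066,0],"spin":0},{"xyz":[0.048,0.066,0],"spin":0},{"xyz":[0.03,0.075,0],"spin":0},{"xyz":[0.02,0.076,0],"spin":0},{"xyz":[0.012,0.077,0],"spin":0},{"xyz":[0,0,0],"spin":0},{"xyz":[0,0,0],"spin":0},{"xyz":[0,0,0],"spin":0},{"xyz":[0,0,0],"spin":0}], gripper=10)

```text
time: 17.85
tool_pos: [656.6, 153.5, 91.3]
tcp_rot: [-3.14, -0.024, 0.271]
contact_force: [23.9, 13.0, -10.1]
grip_width: 17.6
finger_force: 32.7
```

Request:
jog_arm(targets=[{"xyz":[0,0,0],"spin":0},{"xyz":[0,0,0],"spin":0},{"xyz":[0,0,0],"spin":0},{"xyz":[0,0,0],"spin":0},{"xyz":[0,0,-0.5],"spin":0},{"xyz":[0,0,-0.5],"spin":0},{"xyz":[0,0,-0.5],"spin":0},{"xyz":[-0.5,0,-0.5],"spin":0},{"xyz":[-0.5,0,0],"spin":0},{"xyz":[-0.6,0,0],"spin":0}], gripper=60)

```text
time: 19.1
tool_pos: [523.4, 114.4, 248.4]
tcp_rot: [3.141, -0.002, 0.271]
contact_force: [-1.1, -0.7, 0.5]
grip_width: 55.4
finger_force: 0.0
```

Request:
jog_arm(targets=[{"xyz":[-0.25,-0.2,0],"spin":0},{"xyz":[-0.25,-0.2,0],"spin":0},{"xyz":[-0.25,-0.2,0],"spin":0},{"xyz":[0,0,0],"spin":0},{"xyz":[0,0,0],"spin":0},{"xyz":[0,0,0],"spin":0},{"xyz":[0,0,0],"spin":0},{"xyz":[0,0,0],"spin":0},{"xyz":[0,0,0],"spin":0},{"xyz":[0,0,0],"spin":0}], gripper=100)

```text
time: 20.35
tool_pos: [453.6, 145.0, 247.7]
tcp_rot: [3.142, 0.0, 0.271]
contact_force: [-0.4, 0.0, -0.1]
grip_width: 91.6
finger_force: 0.0
```

Run:
```python
from h import *
im,c=cap('wrist','w4'); print(c['eye'],bot.get_obs()['tool_pos'])
cv2.imwrite('pics/w4v.png',cv2.resize(im[:280,120:520],(800,560),interpolation=cv2.INTER_CUBIC))
```

```text
[533.2646468  166.69308565 405.12424989] [453.6220465  144.98940688 247.71493322]
```

View pics/w4v.png

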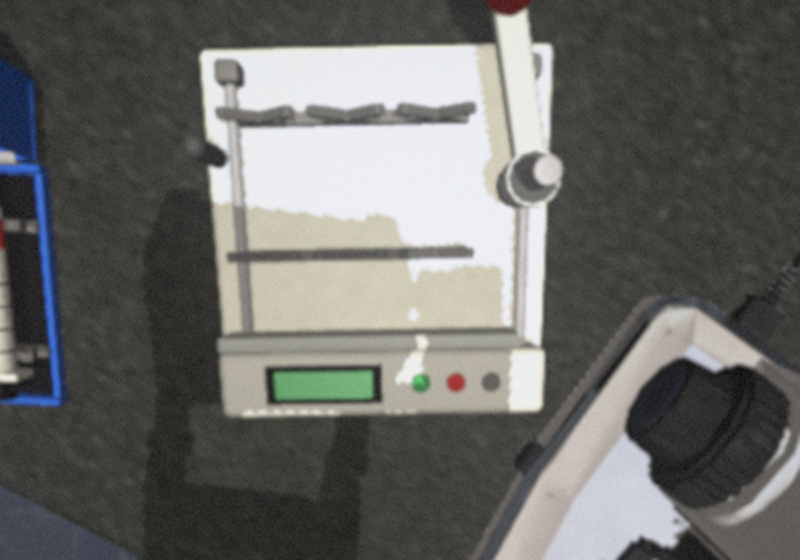

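Bar is turned aside: pillar at crop (545,168), knob at (508,0). V valleys of the far supports are at crop (257,118), (345,113), (435,110). Near supports run (228,258) to (473,252), base far corners are (201,50) and (552,44), console front corners (223,414) and (543,410).

Run:
```python
from h import *
c=bot.get_calibration('wrist')
P={}
for n,u,v,z in [('fL',201,50,10),('fR',552,44,10),('cL',223,414,44),('cR',543,410,44),('pil',546,168,90),('v0',435,112,26),('v1',345,115,26),('v2',257,118,26),('n2',228,256,36),('n0',473,250,36),('far2',218,110,36),('far0',475,106,36),('bar1',515,30,57.5),('bar2',527,155,57.5),('scr1',268,385,44),('scr2',380,383,44)]:
    P[n]=plane(c,120+u/2,v/2,z); print(n,P[n].round(1))
for a,b in [('cL','fL'),('cR','fR'),('n2','far2'),('n0','far0'),('bar2','bar1')]: d=P[b]-P[a];print(a,b,np.arctan2(d[1],d[0]),np.hypot(*d[:2]))
for a,b in [('fR','fL'),('cR','cL'),('v0','v2'),('n0','n2'),('far0','far2'),('scr2','scr1')]: d=P[b]-P[a];print(a,b,np.arctan2(-d[0],d[1]),np.hypot(*d[:2]))
# full-line fits on support shadows omitted
o=(P['n0']+P['n2']+P['far0']+P['far2'])/4; print('mid supports',o)
```

```text
fL [595.5 281.3  10. ]
fR [643.1 118.7  10. ]
cL [431.3 229.   44. ]
cR [476.4  73.5  44. ]
pil [578.  116.3  90. ]
v0 [596.4 164.7  26. ]
v1 [583.8 205.4  26. ]
v2 [571.5 245.3  26. ]
n2 [506.8 243.7  36. ]
n0 [541.1 129.8  36. ]
far2 [569.1 261.4  36. ]
far0 [602.1 147.7  36. ]
bar1 [630.7 141.2  57.5]
bar2 [585.4 120.9  57.5]
scr1 [451.8 210.2  44. ]
scr2 [467.7 156.5  44. ]
cL fL 0.3085190903382849 172.36831063106686
cR fR 0.2647737262604991 172.6765916792089
n2 far2 0.27610278058354354 64.76601312088737
n0 far0 0.2856968281815226 63.59064947766386
bar2 bar1 0.42233035406338876 49.59997804546801
fR fL 0.2846307803693392 169.43607626042322
cR cL 0.2826330252605201 161.89058019373127
v0 v2 0.2994006272114383 84.41455567410038
n0 n2 0.2926266020181966 118.95557656467217
far0 far2 0.28275548368249304 118.33187354160643
scr2 scr1 0.2873979171580649 56.02109770615807
mid supports [554.74726682 195.64962528  36.        ]
```

Request:
jog_arm(targets=[{"xyz":[0,0,0],"spin":-1},{"xyz":[0,0,0],"spin":-1},{"xyz":[0,0,0],"spin":-1},{"xyz":[0,0,0],"spin":-1},{"xyz":[0,0,0],"spin":-1},{"xyz":[0,0,0],"spin":-1},{"xyz":[0,0,0],"spin":-1},{"xyz":[0,0,0],"spin":-1},{"xyz":[0,0,0],"spin":-1},{"xyz":[0,0,0],"spin":-1}], gripper=100)

```text
time: 21.65
tool_pos: [453.6, 145.0, 247.8]
tcp_rot: [3.141, 0.0, 1.274]
contact_force: [-0.4, -0.4, 0.5]
grip_width: 91.8
finger_force: 0.0
```

Request:
jog_arm(targets=[{"xyz":[0,0,0],"spin":-1},{"xyz":[0,0,0],"spin":-1},{"xyz":[0,0,0],"spin":-1},{"xyz":[0,0,0],"spin":-1},{"xyz":[0,0,0],"spin":-1},{"xyz":[0,0,0],"spin":-1},{"xyz":[0,0,0],"spin":-1},{"xyz":[0,0,0],"spin":-1},{"xyz":[0,0,0],"spin":-1},{"xyz":[0,0,0],"spin":-1}], gripper=26)

```text
time: 22.9
tool_pos: [453.6, 145.0, 247.8]
tcp_rot: [3.142, 0.0, 2.274]
contact_force: [1.1, 0.7, 0.4]
grip_width: 24.0
finger_force: 0.0
```

Request:
jog_arm(targets=[{"xyz":[0,0,0],"spin":-1},{"xyz":[0,0,0],"spin":-1},{"xyz":[0,0,0],"spin":-1},{"xyz":[0,0,0],"spin":-1},{"xyz":[0,0,0],"spin":-1},{"xyz":[0,0,0],"spin":-1},{"xyz":[0,0,0],"spin":-1},{"xyz":[0,0,0],"spin":-1},{"xyz":[0,0,0],"spin":-1},{"xyz":[0,0,0],"spin":-1}], gripper=26)

```text
time: 24.15
tool_pos: [453.6, 145.0, 247.8]
tcp_rot: [-3.141, 0.0, -3.009]
contact_force: [-0.6, 0.3, 0.3]
grip_width: 23.9
finger_force: 0.0
```

Request:
jog_arm(targets=[{"xyz":[0,0,0],"spin":-0.92},{"xyz":[-0.13,0.513,0],"spin":0},{"xyz":[-0.13,0.513,0],"spin":0},{"xyz":[-0.13,0.513,0],"spin":0},{"xyz":[-0.13,0.513,0],"spin":0},{"xyz":[-0.13,0.513,0],"spin":0},{"xyz":[0,0,0.4],"spin":0},{"xyz":[0,0,0.4],"spin":0},{"xyz":[0,0,0],"spin":0},{"xyz":[0,0,0],"spin":0}], gripper=26)

```text
time: 25.4
tool_pos: [460.0, 356.9, 185.0]
tcp_rot: [3.141, 0.002, -2.92]
contact_force: [0.0, 0.3, -0.8]
grip_width: 23.9
finger_force: 0.0
```

Run:
```python
from h import *
print(bot.get_obs()['tool_pos'])
im,c=cap('wrist','w5'); print(c['eye'])
t,_=cap('top','t5')
cv2.imwrite('pics/w5v.png',np.hstack([im,]))
```

```text
[459.95098921 356.85666099 185.01039586]
[379.93072218 338.42712135 342.28353815]
```

View pics/w5v.png

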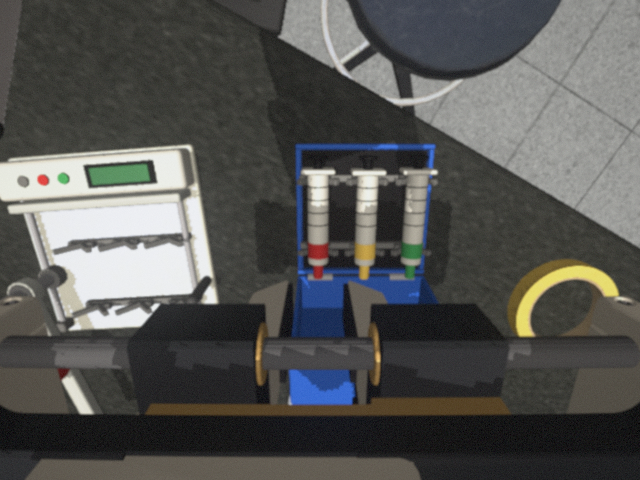

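Case interior: red (318,172→255), yellow (367,172→255), green (416,172→255). The fingertips are centred at about column 320, so they straddle red.

Run:
```python
from h import *
c=bot.get_calibration('wrist')
for n,a,b in [('r',(318.5,180),(318,243)),('y',(367,180),(365.5,243)),('g',(417,180),(412.5,243))]:
    A=plane(c,*a,36);B=plane(c,*b,36);d=B-A;print(n,A[:2].round(1),B[:2].round(1),np.arctan2(d[1],d[0]))
    # fit at case x=0 : param
    ax=np.array([.9748,.2231]);s=((np.array([449,397.5])-A[:2])@ax)/(d[:2]@ax);print((A+s*d)[:2].round(1))
```

```text
r [425.9 349.8] [480.5 361.6] 0.21288634035823034
[458.3 356.8]
y [417.  389.5] [471.3 402.7] 0.2372038610193217
[449.  397.3]
g [407.7 430.7] [462.2 443.5] 0.2309250735511289
[439.7 438.2]
```

Request:
jog_arm(targets=[{"xyz":[0.02,0,0.5],"spin":0},{"xyz":[0,0,0.5],"spin":0},{"xyz":[0,0,0.4],"spin":0},{"xyz":[0,0,0.3],"spin":0},{"xyz":[0,0,0.2],"spin":0},{"xyz":[0,0,0.1],"spin":0},{"xyz":[0,0,0.05],"spin":0},{"xyz":[0,0,0],"spin":0},{"xyz":[0,0,0],"spin":0},{"xyz":[0,0,0],"spin":0}], gripper=26)

```text
time: 26.75
tool_pos: [458.0, 356.4, 20.2]
tcp_rot: [3.141, 0.001, -2.92]
contact_force: [0.2, 0.1, 0.3]
grip_width: 24.0
finger_force: 0.0
```

Request:
jog_arm(targets=[{"xyz":[0,0,0],"spin":0},{"xyz":[0,0,0],"spin":0},{"xyz":[0,0,0],"spin":0},{"xyz":[0,0,0],"spin":0},{"xyz":[0,0,0],"spin":0},{"xyz":[0,0,-0.3],"spin":0},{"xyz":[0,0,-0.5],"spin":0},{"xyz":[0,0,-0.5],"spin":0},{"xyz":[0,0,0],"spin":0},{"xyz":[0,0,0],"spin":0}], gripper=5)

```text
time: 28.0
tool_pos: [457.2, 355.7, 122.8]
tcp_rot: [-3.141, -0.002, -2.92]
contact_force: [-0.2, -0.3, -0.8]
grip_width: 16.8
finger_force: 30.0
```

Request:
jog_arm(targets=[{"xyz":[0.25,0,-0.25],"spin":0},{"xyz":[0,0,-0.25],"spin":-0.62},{"xyz":[-0.169,-0.453,0],"spin":0},{"xyz":[-0.169,-0.453,0],"spin":0},{"xyz":[-0.169,-0.453,0],"spin":0},{"xyz":[-0.169,-0.453,0],"spin":0},{"xyz":[-0.169,-0.453,0],"spin":0},{"xyz":[0,0,0.5],"spin":0},{"xyz":[0,0,0],"spin":0},{"xyz":[0,0,0],"spin":0}], gripper=5)

```text
time: 29.25
tool_pos: [553.6, 197.1, 123.7]
tcp_rot: [-3.142, -0.001, -2.858]
contact_force: [-0.1, -0.2, 0.0]
grip_width: 16.9
finger_force: 30.0
```

Run:
```python
from h import *
print(bot.get_obs()['tool_pos'],bot.get_obs()['tcp_rot'])
im,c=cap('wrist','w6')
s,_=cap('side','s6')
cv2.imwrite('pics/w6v.png',np.vstack([im[100:360],cv2.resize(s[220:420,200:440],(640,533))[:340]]))
```

```text
[553.5595909  197.05729988 123.67943852] [-3.14158378e+00 -1.05939841e-03 -2.85782768e+00]
```

View pics/w6v.png

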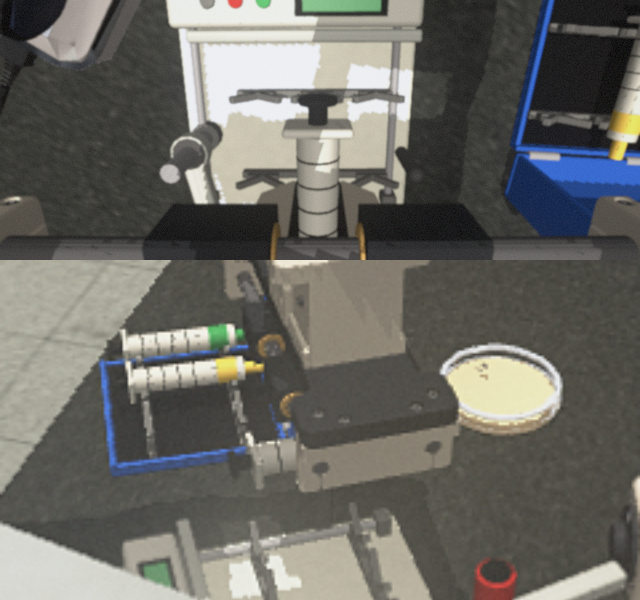

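Request:
jog_arm(targets=[{"xyz":[0,0,0.4],"spin":0},{"xyz":[0,0,0.4],"spin":0},{"xyz":[0,0,0.2],"spin":0},{"xyz":[0,0,0.1],"spin":0},{"xyz":[0,0,0.07],"spin":0},{"xyz":[0,0,0.05],"spin":0},{"xyz":[0,0,0],"spin":0},{"xyz":[0,0,0],"spin":0},{"xyz":[0,0,0],"spin":0},{"xyz":[0,0,0],"spin":0}], gripper=5)

```text
time: 30.6
tool_pos: [553.9, 196.7, 26.3]
tcp_rot: [-3.141, 0.0, -2.858]
contact_force: [-0.8, 0.5, -0.7]
grip_width: 17.4
finger_force: 30.0
```

Request:
jog_arm(targets=[{"xyz":[0,0,0.02],"spin":0},{"xyz":[0,0,0],"spin":0},{"xyz":[0,0,0],"spin":0},{"xyz":[0,0,0],"spin":0},{"xyz":[0,0,-0.2],"spin":0},{"xyz":[0,0,-0.4],"spin":0},{"xyz":[0,0,-0.5],"spin":0},{"xyz":[0,0,-0.5],"spin":0},{"xyz":[0,0,-0.4],"spin":0},{"xyz":[0,0,0],"spin":0.62}], gripper=26)

```text
time: 31.85
tool_pos: [555.3, 197.1, 189.0]
tcp_rot: [-3.141, 0.007, -2.922]
contact_force: [-0.1, 0.1, -0.2]
grip_width: 23.7
finger_force: 0.0
```

Request:
jog_arm(targets=[{"xyz":[0.172,0.547,0],"spin":0},{"xyz":[0.172,0.547,0],"spin":0},{"xyz":[0.172,0.547,0],"spin":0},{"xyz":[0.172,0.547,0],"spin":0},{"xyz":[0.172,0.547,0],"spin":0},{"xyz":[0,0,0],"spin":0},{"xyz":[0,0,0],"spin":0},{"xyz":[0,0,0],"spin":0},{"xyz":[0,0,0],"spin":0},{"xyz":[0,0,0],"spin":0}], gripper=26)

```text
time: 33.1
tool_pos: [439.1, 394.5, 184.5]
tcp_rot: [-3.141, -0.0, -2.921]
contact_force: [-0.2, -0.3, 0.0]
grip_width: 23.6
finger_force: 0.0
```

```bash
cat >> h.py <<'E'
COL={'r':((0,130,60),(6,255,255)),'y':((18,120,90),(30,255,255)),'g':((50,110,40),(80,255,255))}
def caps(im,c,z=36,ok=None):
    for k,(lo,hi) in COL.items():
        m,b=blobs(im,lo,hi,15)
        for a in sorted(b,key=lambda a:-a[0])[:4]:
            print(k,a[0],a[2].round(1),plane(c,*a[2],z)[:2].round(1))
E
python3 - <<'E'
from h import *
o=bot.get_obs();print(o['tool_pos'],o['tcp_rot'])
im,c=cap('wrist','w7'); caps(im,c)
t,ct=cap('top','t7'); print('top');caps(t,ct,40)
cv2.imwrite('pics/v7.png',np.hstack([cv2.resize(t[195:335,270:470],(400,280)),im[60:340,0:400]]))
E
```

```text
[439.10546781 394.54788911 184.51388149] [-3.14142839e+00 -4.55704481e-05 -2.92145665e+00]
r 236 [ 91.3 327.8] [590.5 204.2]
r 36 [  1.6 195. ] [475.5 123. ]
y 2254 [526.5 294. ] [465.4 599.7]
y 1802 [429.4 406.3] [608.1 550.9]
y 975 [216.6 409.2] [659.9 335.5]
y 297 [376.  354.7] [559.2 479.7]
g 227 [365.  264.2] [469.1 444.6]
g 62 [ 19.  192.9] [470.4 138.1]
g 44 [364.4 282. ] [486.2 448.6]
top
r 39 [427.  193.9] [651.4 142.9]
r 37 [399.2 222.9] [585.2 206.9]
r 20 [638.2 137.4] [ 790.2 -366.4]
r 16 [396.6 214.4] [604.5 212.7]
y 671 [215.5 260. ] [501.3 619.5]
```

View pics/v7.png

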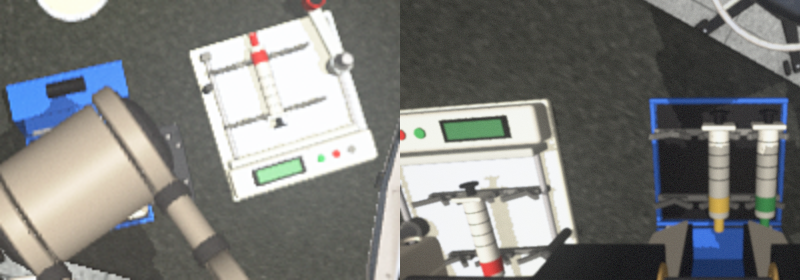

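Red lies in the middle groove (collar at about (585,207) mm). Yellow and green are still in their nests, and yellow is centred under the fingers.

Request:
jog_arm(targets=[{"xyz":[0,0,0.5],"spin":0},{"xyz":[0,0,0.5],"spin":0},{"xyz":[0,0,0.4],"spin":0},{"xyz":[0,0,0.3],"spin":0},{"xyz":[0,0,0.2],"spin":0},{"xyz":[0,0,0.1],"spin":0},{"xyz":[0,0,0.03],"spin":0},{"xyz":[0,0,0],"spin":0},{"xyz":[0,0,0],"spin":0},{"xyz":[0,0,0],"spin":0}], gripper=26)

```text
time: 34.45
tool_pos: [438.9, 395.3, 22.6]
tcp_rot: [3.141, 0.001, -2.92]
contact_force: [-0.6, 0.6, -0.4]
grip_width: 23.9
finger_force: 0.0
```

Request:
jog_arm(targets=[{"xyz":[0,0,0],"spin":0},{"xyz":[0,0,0],"spin":0},{"xyz":[0,0,0],"spin":0},{"xyz":[0,0,0],"spin":0},{"xyz":[0,0,0],"spin":0},{"xyz":[0,0,-0.3],"spin":0},{"xyz":[0,0,-0.5],"spin":0},{"xyz":[0,0,-0.5],"spin":0},{"xyz":[0.25,0,-0.4],"spin":0},{"xyz":[0,0,0],"spin":-0.68}], gripper=5)

```text
time: 35.7
tool_pos: [419.2, 391.3, 160.8]
tcp_rot: [3.14, 0.004, -2.85]
contact_force: [-0.2, -0.4, -0.7]
grip_width: 17.4
finger_force: 30.0
```

Request:
jog_arm(targets=[{"xyz":[-0.16,-0.457,0],"spin":0},{"xyz":[-0.16,-0.457,0],"spin":0},{"xyz":[-0.16,-0.457,0],"spin":0},{"xyz":[-0.16,-0.457,0],"spin":0},{"xyz":[-0.16,-0.457,0],"spin":0},{"xyz":[0,0,0.4],"spin":0},{"xyz":[0,0,0.4],"spin":0},{"xyz":[0,0,0],"spin":0},{"xyz":[0,0,0],"spin":0},{"xyz":[0,0,0],"spin":0}], gripper=5)

```text
time: 36.95
tool_pos: [533.4, 234.2, 95.6]
tcp_rot: [-3.141, 0.003, -2.852]
contact_force: [0.4, 0.1, -0.1]
grip_width: 16.8
finger_force: 30.0
```

Request:
jog_arm(targets=[{"xyz":[0,0,0.4],"spin":0},{"xyz":[0,0,0.25],"spin":0},{"xyz":[0,0,0.13],"spin":0},{"xyz":[0,0,0.06],"spin":0},{"xyz":[0,0,0.01],"spin":0},{"xyz":[0,0,0],"spin":0},{"xyz":[0,0,0],"spin":0},{"xyz":[0,0,0],"spin":0},{"xyz":[0,0,0],"spin":0},{"xyz":[0,0,0],"spin":0}], gripper=5)

```text
time: 38.2
tool_pos: [532.9, 233.9, 26.4]
tcp_rot: [-3.142, 0.001, -2.852]
contact_force: [-0.1, 0.4, 2.6]
grip_width: 17.0
finger_force: 30.0
```

Request:
jog_arm(targets=[{"xyz":[0,0,0],"spin":0},{"xyz":[0,0,0],"spin":0},{"xyz":[0,0,0],"spin":0},{"xyz":[0,0,0],"spin":0},{"xyz":[0,0,-0.2],"spin":0},{"xyz":[0,0,-0.4],"spin":0},{"xyz":[0,0,-0.5],"spin":0},{"xyz":[0,0,-0.5],"spin":0},{"xyz":[0,0,-0.4],"spin":0},{"xyz":[0,0,0],"spin":0.62}], gripper=26)

```text
time: 39.45
tool_pos: [534.1, 234.3, 190.6]
tcp_rot: [3.141, 0.007, -2.916]
contact_force: [-0.6, 0.8, -0.2]
grip_width: 23.8
finger_force: 0.0
```

Request:
jog_arm(targets=[{"xyz":[0.138,0.55,0],"spin":0},{"xyz":[0.138,0.55,0],"spin":0},{"xyz":[0.138,0.55,0],"spin":0},{"xyz":[0.138,0.55,0],"spin":0},{"xyz":[0.138,0.55,0],"spin":0},{"xyz":[0,0,0],"spin":0},{"xyz":[0,0,0],"spin":0},{"xyz":[0,0,0],"spin":0},{"xyz":[0,0,0],"spin":0},{"xyz":[0,0,0],"spin":0}], gripper=26)

```text
time: 40.7
tool_pos: [429.7, 435.2, 186.2]
tcp_rot: [-3.141, 0.0, -2.915]
contact_force: [-0.3, 0.4, -0.2]
grip_width: 24.0
finger_force: 0.0
```

Run:
```python
from h import *
o=bot.get_obs();print(o['tool_pos'],o['tcp_rot'])
im,c=cap('wrist','w8'); caps(im,c)
t,ct=cap('top','t8'); print('top');caps(t,ct,40)
cv2.imwrite('pics/v8.png',np.hstack([cv2.resize(t[195:335,270:470],(400,280)),im[60:340,0:400]]))
```

```text
[429.72068469 435.15985263 186.18433814] [-3.14147709e+00  3.64422599e-05 -2.91535179e+00]
r 175 [ 52.4 324. ] [588.2 207.1]
y 1536 [441.9 406.2] [596.3 606.2]
y 809 [467.2 285. ] [459.  583.6]
y 748 [198.2 409.4] [657.2 358.3]
y 323 [375.8 354.6] [550.4 521.4]
g 224 [318.7 263.9] [469.2 444.8]
g 86 [318.5 283.8] [488.4 449. ]
top
r 39 [427.1 194.1] [651.2 142.7]
r 38 [399.3 223. ] [585.1 206.8]
r 23 [638.2 137. ] [ 790.9 -366.6]
r 16 [396.6 214.4] [604.5 212.7]
y 684 [215.5 260.1] [501.1 619.6]
y 40 [381.5 229.7] [569.9 247. ]
y 18 [379.1 221.1] [589.4 252.2]
```

View pics/v8.png

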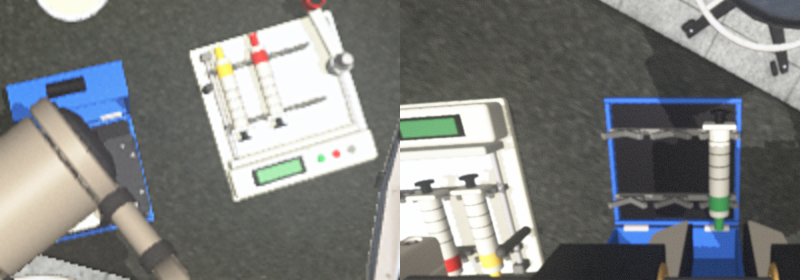

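Yellow and red lie in the outer and middle grooves. Green is in its nest, centred below the gripper (column 319).

Request:
jog_arm(targets=[{"xyz":[0,0,0.5],"spin":0},{"xyz":[0,0,0.5],"spin":0},{"xyz":[0,0,0.4],"spin":0},{"xyz":[0,0,0.3],"spin":0},{"xyz":[0,0,0.2],"spin":0},{"xyz":[0,0,0.09],"spin":0},{"xyz":[0,0,0],"spin":0},{"xyz":[0,0,0],"spin":0},{"xyz":[0,0,0],"spin":0},{"xyz":[0,0,0],"spin":0}], gripper=26)

```text
time: 42.05
tool_pos: [429.5, 435.8, 27.4]
tcp_rot: [3.141, 0.001, -2.914]
contact_force: [0.2, 1.1, 0.1]
grip_width: 24.1
finger_force: 0.0
```

Request:
jog_arm(targets=[{"xyz":[0,0,0],"spin":0},{"xyz":[0,0,0],"spin":0},{"xyz":[0,0,0],"spin":0},{"xyz":[0,0,0],"spin":0},{"xyz":[0,0,0],"spin":0},{"xyz":[0,0,-0.3],"spin":0},{"xyz":[0,0,-0.5],"spin":0},{"xyz":[0,0,-0.5],"spin":0},{"xyz":[0.25,0,-0.4],"spin":0},{"xyz":[0,0,0],"spin":-0.62}], gripper=5)

```text
time: 43.3
tool_pos: [409.9, 431.3, 165.6]
tcp_rot: [3.141, 0.004, -2.851]
contact_force: [-1.0, -0.7, -0.3]
grip_width: 16.6
finger_force: 30.0
```

Request:
jog_arm(targets=[{"xyz":[-0.108,-0.55,0],"spin":0},{"xyz":[-0.108,-0.55,0],"spin":0},{"xyz":[-0.108,-0.55,0],"spin":0},{"xyz":[-0.108,-0.55,0],"spin":0},{"xyz":[-0.108,-0.55,0],"spin":0},{"xyz":[-0.108,-0.55,0],"spin":0},{"xyz":[-0.108,-0.55,0],"spin":0},{"xyz":[0,0,0.4],"spin":0},{"xyz":[0,0,0.4],"spin":0},{"xyz":[0,0,0],"spin":0}], gripper=5)

```text
time: 44.55
tool_pos: [553.6, 152.4, 96.4]
tcp_rot: [3.141, -0.007, -2.853]
contact_force: [-0.2, -0.1, -0.2]
grip_width: 17.1
finger_force: 30.0
```

Request:
jog_arm(targets=[{"xyz":[0,0,0.3],"spin":0},{"xyz":[0,0,0.25],"spin":0},{"xyz":[0,0,0.1],"spin":0},{"xyz":[0,0,0],"spin":0},{"xyz":[0,0,0],"spin":0},{"xyz":[0,0,0],"spin":0},{"xyz":[0,0,0],"spin":0},{"xyz":[0,0,0],"spin":0},{"xyz":[0,0,0],"spin":0},{"xyz":[0,0,0],"spin":0}], gripper=5)

```text
time: 45.8
tool_pos: [555.6, 153.2, 46.9]
tcp_rot: [-3.141, -0.0, -2.852]
contact_force: [0.5, 0.2, 0.0]
grip_width: 17.0
finger_force: 30.0
```

Request:
jog_arm(targets=[{"xyz":[0,0,0.06],"spin":0},{"xyz":[0,0,0.06],"spin":0},{"xyz":[0,0,0.04],"spin":0},{"xyz":[0,0,0.025],"spin":0},{"xyz":[0,0,0],"spin":0},{"xyz":[0,0,0],"spin":0},{"xyz":[0,0,0],"spin":0},{"xyz":[0,0,0],"spin":0},{"xyz":[0,0,0],"spin":0},{"xyz":[0,0,0],"spin":0}], gripper=5)

```text
time: 47.05
tool_pos: [555.6, 153.2, 32.1]
tcp_rot: [-3.142, -0.0, -2.852]
contact_force: [-0.1, -0.1, -0.4]
grip_width: 17.2
finger_force: 30.0
```

Request:
jog_arm(targets=[{"xyz":[0,0,0],"spin":0},{"xyz":[0,0,0],"spin":0},{"xyz":[0,0,0],"spin":0},{"xyz":[0,0,0],"spin":0},{"xyz":[0,0,-0.2],"spin":0},{"xyz":[0,0,-0.4],"spin":0},{"xyz":[0,0,-0.5],"spin":0},{"xyz":[0,0,-0.5],"spin":0},{"xyz":[0,0,-0.4],"spin":0},{"xyz":[0,0,0],"spin":0}], gripper=26)

```text
time: 48.3
tool_pos: [557.1, 153.5, 196.2]
tcp_rot: [-3.14, 0.007, -2.852]
contact_force: [0.0, -0.1, -0.3]
grip_width: 23.7
finger_force: 0.0
```

Run:
```python
from h import *
o=bot.get_obs();print(o['tool_pos'],o['tcp_rot'])
t,ct=cap('top','t9'); im,c=cap('side','s9')
cv2.imwrite('pics/v9.png',np.vstack([cv2.resize(t[195:335,350:470],(480,560))[:300],cv2.resize(im[290:420,240:400],(480,390))[:300]]))
print('top');caps(t,ct,40);print('side');caps(im,c,38)
```

```text
[557.13498007 153.46582519 196.19372632] [-3.14039016  0.00708314 -2.85227859]
top
r 29 [423.4 194.5] [650.1 151.1]
r 23 [638.1 136.9] [ 791.3 -366.5]
y 631 [215.4 259.7] [502.  619.6]
y 44 [381.7 229.6] [570.  246.6]
y 20 [379.1 221. ] [589.4 252.3]
side
r 259 [384.3 347.6] [648.7 179.1]
r 79 [182.8  70.7] [ -83.9 1762.7]
r 37 [343.2 332.7] [586.2 210. ]
r 34 [355.3 332. ] [605.4 211.6]
y 75 [333.5 316.6] [570.9 246.2]
y 49 [284.6 215.4] [463.9 562.5]
y 33 [345.3 314.9] [590.5 250.4]
```

View pics/v9.png

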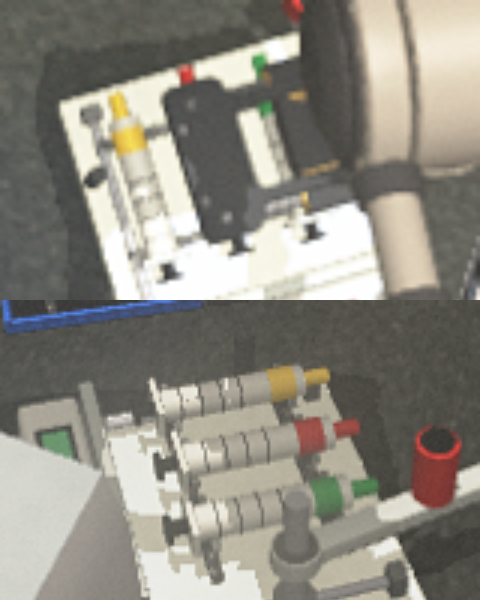

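All three are seated: yellow, red and green, with noses toward +x. Next is the knob position for swinging the bar back.

Run:
```python
from h import *
t=bot.get_calibration('top');s=bot.get_calibration('side')
print(plane(t,427.1,194.1,88),plane(s,384.3,347.6,77),tri(t,(427.1,194.1),s,(384.3,343)))
yaw=.287;piv=np.array([577.8,115.9])
k=np.mean([plane(t,427.1,194.1,88)[:2],plane(s,384.3,347.6,77)[:2]],0);d=k-piv;print(k,np.hypot(*d),np.arctan2(d[1],d[0]),yaw+np.pi/2-np.arctan2(d[1],d[0]))
```

```text
[642.93997883 150.70194635  88.        ] [642.59696785 143.31038773  77.        ] (array([643.58600431, 149.38923336,  80.05804053]), np.float64(1.3772294145936521))
[642.76847334 147.00616704] 72.03121653820106 0.4465349852162779 1.4112613415786186
```

Request:
jog_arm(targets=[{"xyz":[0,0,0],"spin":1},{"xyz":[0,0,0],"spin":0.5},{"xyz":[-0.55,-0.11,0],"spin":0},{"xyz":[-0.55,-0.11,0],"spin":0},{"xyz":[0,0,0.4],"spin":0},{"xyz":[0,0,0.4],"spin":0},{"xyz":[0,0,0.1],"spin":0},{"xyz":[0,0,0],"spin":0},{"xyz":[0,0,0],"spin":0},{"xyz":[0,0,0],"spin":0}], gripper=60)

```text
time: 49.65
tool_pos: [645.8, 148.1, 121.6]
tcp_rot: [-3.141, 0.002, -3.002]
contact_force: [-0.3, 0.5, 0.2]
grip_width: 55.3
finger_force: 0.0
```

Run:
```python
from h import *
o=bot.get_obs();print(o['tool_pos'],o['tcp_rot'])
im,c=cap('wrist','w10')
cv2.imwrite('pics/v10.png',im); print(proj(c,[645,148,93]))
```

```text
[645.79823995 148.08726531 121.55879293] [-3.14140434e+00  2.34499744e-03 -3.00233355e+00]
[318.2816711  275.62102294]
```

View pics/v10.png

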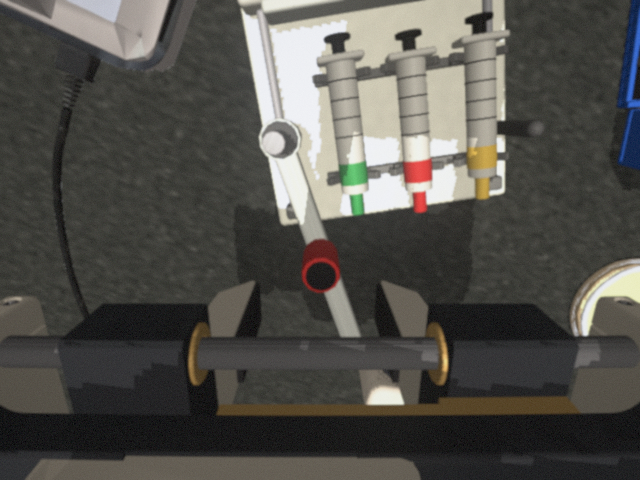

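The knob top is at (321,274), which matches the prediction (318,276). All three syringes still lie in their grooves.

Request:
jog_arm(targets=[{"xyz":[0,0,0.4],"spin":0},{"xyz":[0,0,0.22],"spin":0},{"xyz":[0,0,0.1],"spin":0},{"xyz":[0,0,0],"spin":0},{"xyz":[0,0,0],"spin":0},{"xyz":[0,0,0],"spin":0},{"xyz":[0,0,0],"spin":0},{"xyz":[0,0,0],"spin":0},{"xyz":[0,0,0],"spin":0},{"xyz":[0,0,0],"spin":0}], gripper=60)

```text
time: 50.95
tool_pos: [645.2, 148.0, 62.5]
tcp_rot: [-3.142, -0.0, -3.002]
contact_force: [0.8, 0.7, 0.7]
grip_width: 55.4
finger_force: 0.0
```

Request:
jog_arm(targets=[{"xyz":[0,0,0],"spin":0},{"xyz":[0,0,0],"spin":0},{"xyz":[0,0,0],"spin":0},{"xyz":[0,0,0],"spin":0},{"xyz":[0,0,0],"spin":0},{"xyz":[0,0,0],"spin":0},{"xyz":[0,0,0],"spin":0},{"xyz":[0,0,0],"spin":0},{"xyz":[0,0,0],"spin":0},{"xyz":[0,0,0],"spin":0}], gripper=10)

```text
time: 52.2
tool_pos: [645.3, 148.1, 62.6]
tcp_rot: [3.142, 0.0, -3.002]
contact_force: [1.2, 1.5, -1.1]
grip_width: 21.2
finger_force: 30.0
```

Request:
jog_arm(targets=[{"xyz":[0,0,-0.1],"spin":0},{"xyz":[0,0,-0.1],"spin":0},{"xyz":[0,0,-0.1],"spin":0},{"xyz":[0,0,-0.02],"spin":0},{"xyz":[0.033,0.088,0],"spin":-1},{"xyz":[0.033,0.088,0],"spin":-1},{"xyz":[0.033,0.088,0],"spin":-1},{"xyz":[0,0,0],"spin":0},{"xyz":[0,0,0],"spin":0},{"xyz":[0,0,0],"spin":0}], gripper=10)

```text
time: 53.45
tool_pos: [632.4, 166.5, 87.9]
tcp_rot: [3.141, -0.001, -2.704]
contact_force: [0.6, 2.7, -10.8]
grip_width: 21.8
finger_force: 30.0
```

Request:
jog_arm(targets=[{"xyz":[0.033,0.088,0],"spin":-1},{"xyz":[0.033,0.088,0],"spin":-1},{"xyz":[0.033,0.088,0],"spin":-1},{"xyz":[0.033,0.088,0],"spin":-1},{"xyz":[0.033,0.088,0],"spin":-1},{"xyz":[0.033,0.088,0],"spin":-1},{"xyz":[0.033,0.088,0],"spin":-1},{"xyz":[0.033,0.088,0],"spin":-1},{"xyz":[0.033,0.088,0],"spin":-1},{"xyz":[0,0,0],"spin":0}], gripper=10)

```text
time: 54.7
tool_pos: [571.2, 190.4, 88.2]
tcp_rot: [3.141, -0.0, -1.804]
contact_force: [1.6, 3.6, -10.4]
grip_width: 21.0
finger_force: 30.0
```

Request:
jog_arm(targets=[{"xyz":[0.033,0.088,0],"spin":-1},{"xyz":[0.033,0.088,0],"spin":-1},{"xyz":[0.01,0.03,0],"spin":0},{"xyz":[0,0,0],"spin":0},{"xyz":[0,0,0],"spin":0},{"xyz":[0,0,0],"spin":0},{"xyz":[0,0,0],"spin":0},{"xyz":[0,0,0],"spin":0},{"xyz":[0,0,0],"spin":0},{"xyz":[0,0,0],"spin":0}], gripper=10)

```text
time: 55.95
tool_pos: [555.9, 187.5, 88.7]
tcp_rot: [-3.139, 0.001, -1.606]
contact_force: [3.9, 3.8, -10.6]
grip_width: 21.0
finger_force: 30.0
```

Request:
jog_arm(targets=[{"xyz":[0.005,0.02,0],"spin":0},{"xyz":[0,0,0.08],"spin":0},{"xyz":[0,0,0.08],"spin":0},{"xyz":[0,0,0.08],"spin":0},{"xyz":[0,0,0.06],"spin":0},{"xyz":[0,0,0.03],"spin":0},{"xyz":[0,0,0],"spin":0},{"xyz":[0,0,0],"spin":0},{"xyz":[0,0,0],"spin":0},{"xyz":[0,0,0],"spin":0}], gripper=10)

```text
time: 57.2
tool_pos: [555.6, 187.5, 64.1]
tcp_rot: [-3.135, 0.002, -1.606]
contact_force: [3.3, 4.3, 0.4]
grip_width: 21.3
finger_force: 30.0
```

Request:
jog_arm(targets=[{"xyz":[0,0,0],"spin":0},{"xyz":[0,0,0],"spin":0},{"xyz":[0,0,0],"spin":0},{"xyz":[0,0,0],"spin":0},{"xyz":[0,0,-0.2],"spin":0},{"xyz":[0,0,-0.5],"spin":0},{"xyz":[0,0,-0.5],"spin":0},{"xyz":[0,0,-0.5],"spin":0},{"xyz":[0,0,-0.4],"spin":0},{"xyz":[0,0,0],"spin":1}], gripper=60)

```text
time: 58.45
tool_pos: [554.2, 187.0, 234.3]
tcp_rot: [-3.135, 0.002, -1.705]
contact_force: [0.7, -0.8, 0.2]
grip_width: 54.7
finger_force: 0.0
```

Request:
jog_arm(targets=[{"xyz":[0,0,0],"spin":1},{"xyz":[0,0,0],"spin":1},{"xyz":[0,0,0],"spin":1},{"xyz":[0,0,0],"spin":1},{"xyz":[0,0,0],"spin":1},{"xyz":[0,0,0],"spin":1},{"xyz":[0,0,0],"spin":1},{"xyz":[0,0,0],"spin":1},{"xyz":[0,0,0],"spin":1},{"xyz":[0,0,0],"spin":1}], gripper=100)

```text
time: 59.7
tool_pos: [552.8, 186.7, 231.0]
tcp_rot: [-3.141, 0.001, -2.706]
contact_force: [-0.1, -0.7, 0.3]
grip_width: 91.9
finger_force: 0.0
```

Request:
jog_arm(targets=[{"xyz":[0,0,0],"spin":1},{"xyz":[0,0,0],"spin":1},{"xyz":[0,0,0],"spin":0.13},{"xyz":[-0.095,0.572,0],"spin":0},{"xyz":[-0.095,0.572,0],"spin":0},{"xyz":[-0.095,0.572,0],"spin":0},{"xyz":[-0.095,0.572,0],"spin":0},{"xyz":[-0.095,0.572,0],"spin":0},{"xyz":[0,0,0],"spin":0},{"xyz":[0,0,0],"spin":0}], gripper=100)

```text
time: 60.95
tool_pos: [538.4, 417.8, 229.8]
tcp_rot: [-3.141, -0.0, -2.914]
contact_force: [0.8, -0.2, -1.0]
grip_width: 92.0
finger_force: 0.0
```

Run:
```python
from h import *
o=bot.get_obs();print(o['tool_pos'],o['tcp_rot'])
im,c=cap('wrist','w11');s,_=cap('side','s11');t,ct=cap('top','t11')
print(proj(c,[540.6,418.6,155.6]),proj(ct,[540.6,418.6,155.6]))
cv2.imwrite('pics/v11.png',np.vstack([np.hstack([cv2.resize(t[195:335,270:470],(400,280)),cv2.resize(s[280:420,220:420],(400,280))]),cv2.resize(im[80:360],(800,320),)]))
```

```text
[538.43248232 417.8175365  229.83658791] [-3.14091462e+00 -1.30204527e-04 -2.91408034e+00]
[318.66612805 252.81543472] [302.65758821 237.8280171 ]
```

View pics/v11.png

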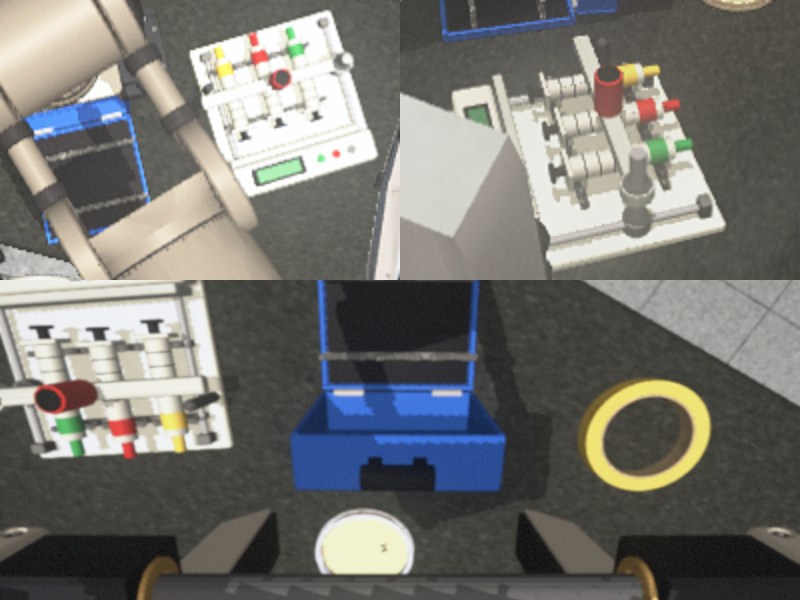

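Bar lies across all three syringes, down. The lid handle is at about (318,250), as predicted (319,253).

Request:
jog_arm(targets=[{"xyz":[-0.03,0,0.4],"spin":0},{"xyz":[0,0,0.4],"spin":0},{"xyz":[0,0,0.2],"spin":0},{"xyz":[0,0,0.06],"spin":0},{"xyz":[0,0,0],"spin":0},{"xyz":[0,0,0],"spin":0},{"xyz":[0,0,0],"spin":0},{"xyz":[0,0,0],"spin":0},{"xyz":[0,0,0],"spin":0},{"xyz":[0,0,0],"spin":0}], gripper=100)

```text
time: 62.35
tool_pos: [540.8, 418.8, 144.9]
tcp_rot: [-3.141, 0.0, -2.915]
contact_force: [-0.4, 0.3, -0.1]
grip_width: 91.6
finger_force: 0.0
```

Request:
jog_arm(targets=[{"xyz":[0,0,0],"spin":0},{"xyz":[0,0,0],"spin":0},{"xyz":[0,0,0],"spin":0},{"xyz":[0,0,0],"spin":0},{"xyz":[0,0,0],"spin":0},{"xyz":[0,0,0],"spin":0},{"xyz":[0,0,0],"spin":0},{"xyz":[0,0,0],"spin":0},{"xyz":[0,0,0],"spin":0},{"xyz":[0,0,0],"spin":0}], gripper=20)

```text
time: 63.6
tool_pos: [540.9, 418.4, 144.9]
tcp_rot: [-3.141, -0.0, -2.916]
contact_force: [0.9, -3.1, 0.1]
grip_width: 40.0
finger_force: 30.0
```

Request:
jog_arm(targets=[{"xyz":[0.181,0,-0.03],"spin":0},{"xyz":[0.183,0,-0.012],"spin":0},{"xyz":[0.184,0,0.006],"spin":0},{"xyz":[0.182,0,0.024],"spin":0},{"xyz":[0.179,0,0.043],"spin":0},{"xyz":[0.173,0,0.06],"spin":0},{"xyz":[0.167,0,0.077],"spin":0},{"xyz":[0.158,0,0.094],"spin":0},{"xyz":[0.148,0,0.109],"spin":0},{"xyz":[0.136,0,0.123],"spin":0}], gripper=20)

```text
time: 64.85
tool_pos: [408.5, 388.5, 106.0]
tcp_rot: [3.141, 0.001, -2.915]
contact_force: [-0.3, -2.4, 2.9]
grip_width: 39.9
finger_force: 30.0
```

Request:
jog_arm(targets=[{"xyz":[0.123,0,0.136],"spin":0},{"xyz":[0.109,0,0.148],"spin":0},{"xyz":[0.094,0,0.158],"spin":0},{"xyz":[0.078,0,0.166],"spin":0},{"xyz":[0.061,0,0.173],"spin":0},{"xyz":[0.043,0,0.179],"spin":0},{"xyz":[0.015,0,0.085],"spin":0},{"xyz":[0,0,0],"spin":0},{"xyz":[0,0,0],"spin":0},{"xyz":[0,0,0],"spin":0}], gripper=20)

```text
time: 66.1
tool_pos: [367.5, 379.1, 21.7]
tcp_rot: [-3.142, -0.002, -2.916]
contact_force: [-6.6, 0.6, 1.0]
grip_width: 39.7
finger_force: 30.0
```

Request:
jog_arm(targets=[{"xyz":[0,0,0],"spin":0},{"xyz":[0,0,0],"spin":0},{"xyz":[0,0,0],"spin":0},{"xyz":[0,0,0],"spin":0},{"xyz":[0,0,0],"spin":0},{"xyz":[0,0,-0.3],"spin":0},{"xyz":[0,0,-0.5],"spin":0},{"xyz":[0,0,-0.5],"spin":0},{"xyz":[0,0,-0.5],"spin":0},{"xyz":[0,0,-0.5],"spin":0}], gripper=100)

```text
time: 67.35
tool_pos: [368.1, 378.9, 207.2]
tcp_rot: [-3.142, 0.0, -2.915]
contact_force: [0.7, 0.5, -0.5]
grip_width: 91.6
finger_force: 0.0
```

Run:
```python
from h import *
s,_=cap('side','s12');t,ct=cap('top','t12')
a=cv2.imread('pics/side0.png')[220:420,200:400]
cv2.imwrite('pics/v12.png',np.hstack([cv2.resize(a,(400,400)),cv2.resize(s[220:420,200:400],(400,400))]))
```

```text
(no output)
```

View pics/v12.png

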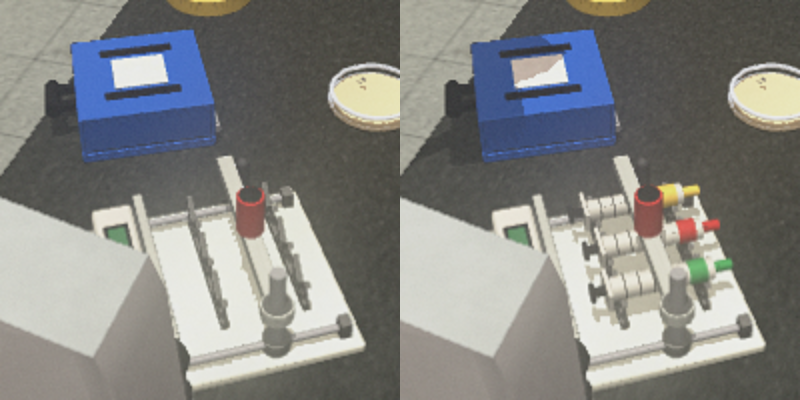

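The side view matches the initial one: lid shut, bar back across with the knob at almost the same spot and height, all three syringes under it. I'll measure the shift numerically.

Run:
```python
from h import *
c=bot.get_calibration('side')
for f in ['side0','s12']:
    im=cv2.imread(f'pics/{f}.png');m,b=blobs(im,(0,110,40),(8,255,255),40)
    a=[x for x in b if 300<x[2][0]<345 and 290<x[2][1]<350];print(a)
    m,b=blobs(im,(105,120,50),(125,255,255),300);print([ (x[0],x[1]) for x in b if x[2][0]<320])
print([proj(c,[557,188,z]).round(1) for z in (75,80)],[proj(c,[556,188,77])])
```

```text
[]
[(np.int32(2352), array([236, 235,  71,  66], dtype=int32))]
[(np.int32(84), array([338, 329,  10,  12], dtype=int32), array([342.86904762, 334.1547619 ]))]
[(np.int32(2180), array([236, 235,  71,  60], dtype=int32))]
[array([324.6, 325.7]), array([324.6, 323.3])] [array([323.9461996 , 324.70259592])]
```

Run:
```python
from h import *
for f in ['side0','s12']:
    im=cv2.imread(f'pics/{f}.png');m,b=blobs(im,(165,90,40),(179,255,255),40)
    print([x for x in b if 300<x[2][0]<345 and 290<x[2][1]<350])
```

```text
[]
[]
```

Run:
```python
from h import *
a=cv2.imread('pics/side0.png');s=cv2.imread('pics/s12.png')
for n,(x0,y0,x1,y1) in {'knob':(314,311,336,340),'barend':(305,293,322,308),'pillar':(328,350,352,372),'case':(232,228,312,302)}.items():
    r=cv2.matchTemplate(cv2.resize(s[y0-8:y1+8,x0-8:x1+8],None,fx=4,fy=4,interpolation=2),cv2.resize(a[y0:y1,x0:x1],None,fx=4,fy=4,interpolation=2),5)
    _,v,_,p=cv2.minMaxLoc(r);print(n,v,np.array(p)/4-8)
```

```text
knob 0.811119556427002 [-1.   -0.25]
barend 0.982022225856781 [-2.   -0.25]
pillar 0.7659431099891663 [0. 0.]
case 0.9273435473442078 [0. 0.]
```

```bash
python3 -c "
from plant import bot
print(bot.close_job())"
```

```text
the job is handed in; nothing more can be done
None
```

The job is handed in: all three syringes lie in the pump grooves, the bar is back over them and down, the case is shut, and nothing else on the bench was touched; the judge returned no verdict, so this rests on my camera checks.

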